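Set and lock the coin stops, then log the job

ROBOT

A 6-joint arm with a two-finger parallel gripper is mounted at the origin on the work surface. World frame = base frame: x ahead of the robot, y to its left, z up, the work surface at z = 0. Lengths are in mm, angles in rad, forces in N, time in s.
With the tool pointing down it reaches from about 325 to 900 mm from the base axis. Payload 6.1 kg.
Tool frame: the origin (TCP) lies midway between the tips of the shut fingers; the grasp point (between the pads) lies arm.pinch_z behind it (arm.pinch_z is the distance from the TCP to the grasp point, in mm); z points along the fingers, y is the line along which they close (so a half turn about z gives the same grasp; the last joint's range is limited). The gripper opens to 87 mm and grips with 3 to 60 N. Pads are 19 mm wide; open, the fingers measure 117 mm over their backs; the gripper's body (75 mm by 190 mm) begins 51 mm behind the grasp point.
Start: joints at [1.083, 0.22, 1.526, -0, 1.395, -0.126], TCP at [221.222, 584.531, 222.538] pointing down, gripper open.
Joint ranges: [-2.98, 2.98], [-0.91, 2.08], [0.09, 2.57], [-1.24, 4.39], [0.2, 2.65], [-2.68, 2.68]. Speed limits (rad/s): [2.57, 2.57, 3.01, 3.14, 3.14, 3.14].

INTERFACE

Orientations are given as a unit quaternion [w, x, y, z].
In Python, from plant import status, viewer, order, arm gives the robot as it stands.
- The arm moves only by the tool send_rows, never from a script. Its argument "increments" is a list that holds one entry, the list of rows, each a list of 4 numbers: the shift along the tool's x, y, z in cm, then the turn about the tool's z in rad. A call has 1 to 8 rows; each row shifts and turns the commanded pose from where the row before left it, along the tool's axes as they then stand; what a row does not reach is not made up. A row lasts 1/10 s, in which the tool goes at most 50 mm and 8.59 degrees, less where a joint would pass 70% of its speed; a pose out of reach is approached as far as the arm can. A call is refused whole if a number of a shift passes 5 or a number of a turn 0.15, either way. A call with a gripper value outside its range is refused whole. "claw" is the finger opening in cm, from 0 to 8.7, set as the call begins (left out, the last holds). The fingers move at their own pace and stop on an object; "force" is the grip in N (left out, the last holds). Time passes only in rows, so rows that do not move let the fingers close. It gives the time, the measured TCP pose, the force, the opening and the grip force at its end, in the units of the state.
- status.observe(): the state, without advancing time (a new reading comes with each control period).
- viewer.capture(name): name is "scene" or "top"; returns the picture (420x560x3 uint8, red, green, blue); there is no depth.
- viewer.camera_params(name): a dict with "intrinsics" (3x3 intrinsics, pixels), "T" (4x4, takes a point from camera to world coordinates). Camera axes: x right, y down, z forward; pixel columns grow to the right and rows downward; lengths in mm; the calibration is good to about 2 mm. A picture is of the moment at which its call begins. camera_params takes no time and is no camera call.
- order.close_job(): hands the job in; it is judged then, once.
Trained networks look in the newest picture that a camera, given by its name, has taken for a name from the list of things; names that differ only in an ending like _2 or _b are one class to them, and where a whole thing is asked for, a point or a joint stands for the part that bears it (a point fixed in the world has none). Each returns a list of dicts, best first, with "conf" (0 to 1); they miss things now and then, are a little off and sometimes report something else, mostly with a low value. They report only what shows in the picture. A call takes as long as a camera call. They do not tell look-alikes from the thing itself.
- viewer.find_in(thing, camera): "rect" ([left, top, width, height] in pixels, round what is visible of it).
The state is a dict: "time_s": time; "joints": joint angles; "joint_velocities": joint speeds; "tau": joint torques, N m; "eef_pos": TCP position; "tcp_rot": TCP orientation; "wrist_force": force on the tool from outside, world axes, zero at the start; "torque": the same for the moment, N m; "grip_width": opening from 0.0 (shut) to 1.0 (fully open); "grasp_force": force on a finger pad.
Only numpy, scipy, OpenCV 4.12 (cv2) and the standard library are available. Lean on these libraries where they do the work, as an engineer would, in place of code of your own. Each camera call takes 0.05 s, during which the arm holds its last target. There are 200 camera calls.

TASK

With the depth gauge, push the coin stop of every coin unit on the counter back until the line on the blade is level with the slot, no further, then lay the gauge flat on its pad with both ends over the pad and let go. After that press the lock pin on every unit right down, and last squeeze the scanner's trigger well in for about half a second and release it to log the job. Be gentle throughout: hold the thin-walled gauge with a light grip, force nothing, do not shift the units and leave everything else on the counter alone.

Things in the scene. Friction and masses are not known exactly. Their poses are not given: they have to be found in the camera images.
- unit1: coin unit off a washing machine (one of the three may be absent): white box 110 deep (x) x 90 wide (y) x 95 tall, 2.4 kg, standing loose. Origin: centre of underside. Its steel front looks along its -x, roughly towards the robot, and has one upright slot. On top a brass pointer, fixed to the coin stop inside, stands in a slit crossed by two dark lines
- slot1 (a point): centre of the mouth of unit1's coin slot, on its front face, 30 above the counter; the slot is 7 wide (y) x 40 tall (10 to 50 above the counter) and runs 100 straight back; axes as the unit's, so a blade goes in along +x
- stop1 (a joint): coin stop, a brass plate in unit1's slot, in m: its face is 14 mm + value behind the mouth. The blade tip pushes it back (2.5 N friction, 0 to 0.034); it stays where left and cannot be pulled forward. Starts at 0 to 0.006. Set right at 0.016 (tip 30 mm in, blade line at the mouth, pointer midway between the dark lines at 0.011 and 0.021); 0.012 to 0.020 is good
- pin1 (a joint): lock pin on top of unit1, m: plain steel pin in a dark collar, head 15 dia, centred 30 behind the unit's middle (+x) and 20 to its +y side. At 0 its head is 109 above the counter, at 0.012 (home) 97, 2 proud of the top. Slides straight down against about 3 N of friction and stays; starts at 0 to 0.002; is down beyond 0.008. Finger force on a unit: 25 N at most
- unit2: coin unit off a washing machine (one of the three may be absent): white box 110 deep (x) x 90 wide (y) x 95 tall, 2.4 kg, standing loose. Origin: centre of underside. Its steel front looks along its -x, roughly towards the robot, and has one upright slot. On top a brass pointer, fixed to the coin stop inside, stands in a slit crossed by two dark lines
- slot2 (a point): centre of the mouth of unit2's coin slot, on its front face, 30 above the counter; the slot is 7 wide (y) x 40 tall (10 to 50 above the counter) and runs 100 straight back; axes as the unit's, so a blade goes in along +x
- stop2 (a joint): coin stop, a brass plate in unit2's slot, in m: its face is 14 mm + value behind the mouth. The blade tip pushes it back (2.5 N friction, 0 to 0.034); it stays where left and cannot be pulled forward. Starts at 0 to 0.006. Set right at 0.016 (tip 30 mm in, blade line at the mouth, pointer midway between the dark lines at 0.011 and 0.021); 0.012 to 0.020 is good
- pin2 (a joint): lock pin on top of unit2, m: plain steel pin in a dark collar, head 15 dia, centred 30 behind the unit's middle (+x) and 20 to its +y side. At 0 its head is 109 above the counter, at 0.012 (home) 97, 2 proud of the top. Slides straight down against about 3 N of friction and stays; starts at 0 to 0.002; is down beyond 0.008. Finger force on a unit: 25 N at most
- unit3: coin unit off a washing machine (one of the three may be absent): white box 110 deep (x) x 90 wide (y) x 95 tall, 2.4 kg, standing loose. Origin: centre of underside. Its steel front looks along its -x, roughly towards the robot, and has one upright slot. On top a brass pointer, fixed to the coin stop inside, stands in a slit crossed by two dark lines
- slot3 (a point): centre of the mouth of unit3's coin slot, on its front face, 30 above the counter; the slot is 7 wide (y) x 40 tall (10 to 50 above the counter) and runs 100 straight back; axes as the unit's, so a blade goes in along +x
- stop3 (a joint): coin stop, a brass plate in unit3's slot, in m: its face is 14 mm + value behind the mouth. The blade tip pushes it back (2.5 N friction, 0 to 0.034); it stays where left and cannot be pulled forward. Starts at 0 to 0.006. Set right at 0.016 (tip 30 mm in, blade line at the mouth, pointer midway between the dark lines at 0.011 and 0.021); 0.012 to 0.020 is good
- pin3 (a joint): lock pin on top of unit3, m: plain steel pin in a dark collar, head 15 dia, centred 30 behind the unit's middle (+x) and 20 to its +y side. At 0 its head is 109 above the counter, at 0.012 (home) 97, 2 proud of the top. Slides straight down against about 3 N of friction and stays; starts at 0 to 0.002; is down beyond 0.008. Finger force on a unit: 25 N at most
- gauge: depth gauge, about 70 g, loose, starts standing on its foot on its pad: hollow pale translucent handle 70 long (x) x 24 wide (y), top 36 up, on a foot 70 x 40 x 4; steel blade 4 thick, 60 long, out of its +x end. Origin: underside, below the handle's centre; z up. Grip across the handle from above, fingertips above the foot; finger forces on it adding up to over 40 N (20 a finger) crush it
- gauge_tip (a point): middle of the end edge of the gauge's blade, 95 ahead of the origin, 18 above the underside. The blade is 24 tall (6 to 30 above the underside); a black line runs round it 30 behind the tip. A coin unit is damaged if the gauge bears on it with more than 15 N
- gauge_tail (a point): rear end of the gauge's handle, 35 behind the origin, 18 above the underside
- pad: thin black rubber pad (the gauge's place), flush with the counter, 130 (its x) x 210 (y); origin: its centre
- scanner: hand scanner on its side, fixed in a grey cradle (base 200 x 100 x 12, origin centre of its underside). Black grip: bar along x from -92 to +32, 28 wide (y -14 to +14), 42 to 68 above the counter, clear below (down to the base) for x -58 to +40; scanner head at x +35 to +95, up to 87 high. Trigger bar beside the grip on +y. Finger force on it: 50 N in total at most
- trigger (a joint): sprung trigger, rad: 0 released, 0.40 full; returns by itself; squeezed beyond 0.20. Bar 10 thick (y), 20 tall, 55 up; upright hinge at x +30, y +35 of the scanner, runs 62 towards -x, at rest at y 30 to 40 (54 wide over grip and trigger). Squeeze both from above at x -20, fingers closing along y about y +7 (the grip does not give): 5 N and 42 over both gives 0.25
- coinroll_a: bystander, to be left alone: paper coin roll, upright cylinder 24 dia x 65 tall; origin at its underside
- coinroll_b: bystander, to be left alone: paper coin roll, upright cylinder 24 dia x 65 tall; origin at its underside
- keytin: bystander, to be left alone: aluminium key tin 60 x 35 x 22; origin at its underside
- coincup: bystander, to be left alone: white plastic cup 80 dia x 90 tall; origin at its underside
- driver: bystander, to be left alone: screwdriver lying flat
- tape: bystander, to be left alone: grey tape roll 72 dia x 24 tall, lying flat; origin at its underside
Things that resemble listed ones, but are neither listed nor needed, are in the scene too. There is more than one size of the scanner; the one meant has the size given above.

How it is judged:
By the outcome, as a careful person would: the job done as asked, in the order asked, and still so for the second after the job is handed in, with the robot touching nothing.
Of unit1, unit2, unit3 only 2 to 3 are there at a start; the rules pass over those that are not, and their reading is None.
At some moment in a run one of gauge may be knocked a few centimetres aside while the robot is not near it.
Once in a run the grip may slacken for a moment while it holds something.
It also fails if it takes over 210 s, if anything falls off the work surface, if the arm or the gripper's body presses on something with over 40 N, if the wrist force passes 120 N, or if a joint passes its speed limit or range.

## Working session

There is one attempt and no reset: what is moved stays moved. The work goes in short steps, Python scripts to look and compute and a tool call to move; the robot and the scene stay as the last step left them, time stands still between calls to the robot, and variables do not carry over. Pictures are saved under pics/ and viewed, at most 14 in all, crops included, and the job is handed in when it is done.

Besides the shell and the picture viewer there is one more tool, called as name([rows], argument=value, ...), one row to a line, values as JSON. send_rows: Moves the arm, as the interface text tells. Its arguments: {"type":"object","properties":{"increments":{"type":"array","items":{"type":"array","items":{"type":"array","items":{"type":"number"}}}},"claw":{"type":"number"},"force":{"type":"number"}},"required":["increments"]}

```bash
mkdir -p pics; ls; python3 - <<'E'
from plant import status, viewer, order, arm
import cv2,numpy as np
for c in("top","scene"):
    im=viewer.capture(c); cv2.imwrite(f"pics/{c}0.png",cv2.resize(im[:,:,::-1],(800,600),interpolation=cv2.INTER_CUBIC))
    p=viewer.camera_params(c);print(c,np.round(p["intrinsics"],1).tolist(),np.round(p["T"],3).tolist())
    for t in("unit1","gauge","pad","scanner","pin1","coinroll_a","slot1"):
        try: print(t,[(np.round(d["rect"]).astype(int).tolist(),round(d["conf"],2)) for d in viewer.find_in(t,c)])
        except Exception as e: print(t,e)
print(arm.pinch_z,[a for a in dir(arm) if a[0]!='_']);print(status.observe())
E
```

```text
pics
top [[498.7, 0.0, 282.5], [0.0, 498.7, 211.5], [0.0, 0.0, 1.0]] [[-0.093, -0.975, 0.202, 278.275], [-0.996, 0.092, -0.015, 75.084], [-0.004, -0.203, -0.979, 1364.258], [0.0, 0.0, 0.0, 1.0]]
unit1 [([329, 161, 38, 48], 0.92), ([160, 188, 48, 51], 0.68)]
gauge [([272, 239, 27, 14], 0.84)]
pad [([240, 218, 78, 54], 0.88)]
scanner [([108, 243, 46, 56], 0.9), ([230, 153, 45, 77], 0.82), ([114, 141, 44, 56], 0.76)]
pin1 []
coinroll_a [([291, 176, 12, 12], 0.67), ([210, 204, 8, 14], 0.47)]
slot1 [([328, 159, 38, 48], 0.83), ([158, 188, 51, 52], 0.57)]
scene [[451.6, 0.0, 276.5], [0.0, 451.6, 214.5], [0.0, 0.0, 1.0]] [[0.007, 0.695, -0.719, 1385.783], [1.0, -0.016, -0.006, 60.318], [-0.016, -0.719, -0.695, 915.175], [0.0, 0.0, 0.0, 1.0]]
unit1 [([182, 218, 48, 60], 0.77)]
gauge [([265, 210, 45, 15], 0.96)]
pad [([240, 201, 81, 41], 0.8)]
scanner [([286, 221, 48, 70], 0.85), ([400, 188, 51, 43], 0.78), ([413, 254, 54, 33], 0.6)]
pin1 []
coinroll_a [([342, 228, 11, 19], 0.62), ([251, 247, 12, 21], 0.47)]
slot1 [([354, 208, 51, 52], 0.89), ([180, 221, 52, 58], 0.73)]
18.700000000000003 ['Unreachable', 'pinch_z']
{'time_s': 0.8, 'joints': array([ 1.08288434e+00,  2.20368496e-01,  1.52648777e+00,  2.72417344e-05,
        1.39470369e+00, -1.26104895e-01]), 'joint_velocities': array([ 2.77358940e-05,  1.56592137e-03,  1.23620943e-03, -3.98610271e-04,
       -1.78926838e-04, -2.61891499e-04]), 'tau': array([ 2.00859240e-04, -4.94517410e+01, -3.87680590e+01,  7.01075722e-02,
        4.68094996e-02, -1.19184001e-06]), 'eef_pos': array([221.22638574, 584.53855361, 222.5636592 ]), 'tcp_rot': array([-7.84109038e-06,  1.79920794e-01,  9.83681100e-01,  1.96414627e-05]), 'wrist_force': array([ 0.60525013, -0.55593069, -0.1600638 ]), 'torque': array([-0.02271311, -0.04199852,  0.02197892]), 'grasp_force': 0.0, 'grip_width': 0.998381145651293}
```

View pics/top0.png

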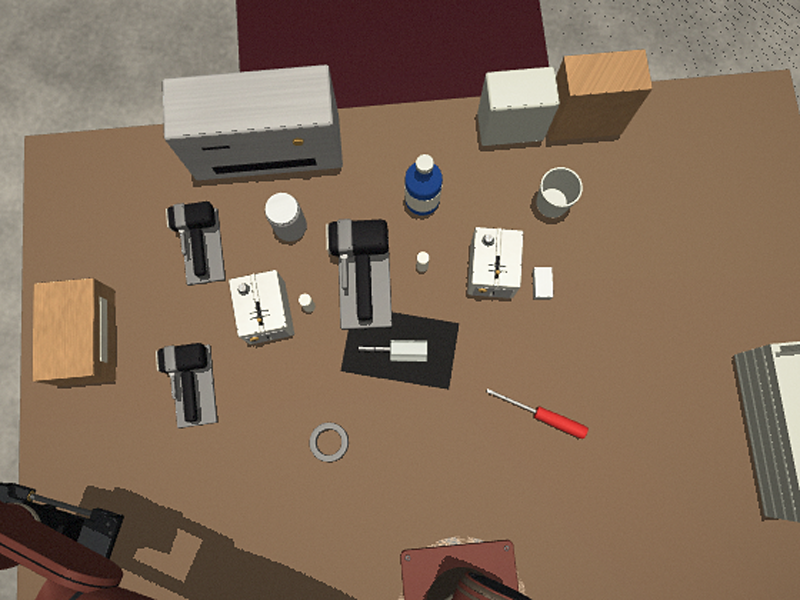

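View pics/scene0.png

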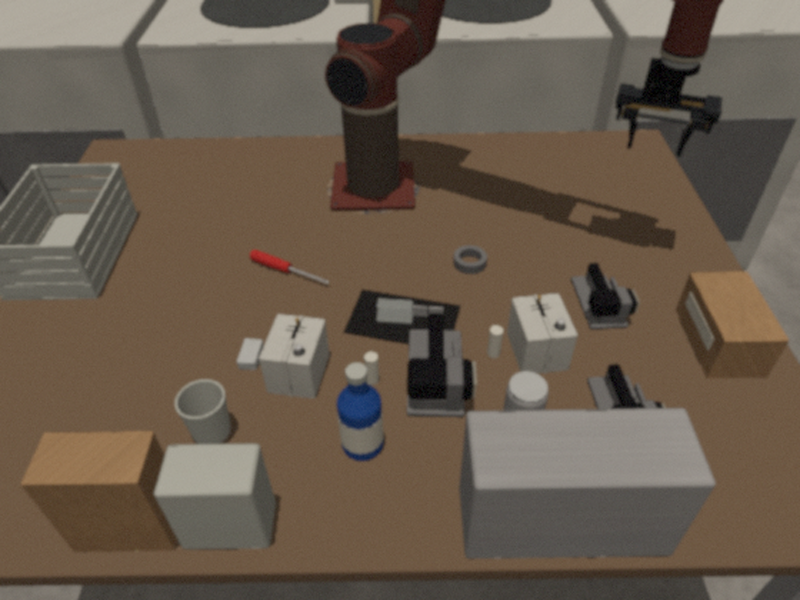

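The top picture shows two units at (497,263) and (260,308), the gauge on its pad at (395,350) with the blade towards +y, and three scanners at (360,270), (195,240) and (190,385). The middle scanner looks largest. Next I'll enlarge the relevant parts.

```bash
cat > h.py <<'E'
import numpy as np,cv2
from plant import status, viewer, order, arm
P={c:viewer.camera_params(c) for c in("top","scene")}
def proj(c,X):
    T=np.array(P[c]["T"]);K=np.array(P[c]["intrinsics"]);X=np.atleast_2d(np.asarray(X,float))
    q=((X-T[:3,3])@T[:3,:3])@K.T
    return q[:,:2]/q[:,2:]
def ray(c,uv,z):
    T=np.array(P[c]["T"]);K=np.array(P[c]["intrinsics"]);o=[]
    for u,v in np.atleast_2d(uv):
        d=T[:3,:3]@np.linalg.solve(K,[u,v,1]);o.append(T[:3,3]+d*(z-T[2,3])/d[2])
    return np.array(o)
def crop(im,x,y,w,h,s): return cv2.resize(im[y:y+h,x:x+w,::-1],(w*s,h*s),interpolation=cv2.INTER_NEAREST)
def tf(pose,pts):
    x,y,a=pose;p=np.atleast_2d(np.asarray(pts,float)).copy();c,s=np.cos(a),np.sin(a)
    r=p.copy();r[:,0]=x+c*p[:,0]-s*p[:,1];r[:,1]=y+s*p[:,0]+c*p[:,1];return r
E
python3 - <<'E'
from h import *
t=viewer.capture("top");s=viewer.capture("scene");np.save("t0.npy",t);np.save("s0.npy",s)
A=crop(t,152,180,66,50,6);B=crop(t,318,152,66,50,6);C=crop(s,345,200,66,60,6);D=crop(s,175,215,66,60,6)
cv2.imwrite("pics/u.png",np.vstack([np.hstack([A,B])[:300],np.hstack([C,D])[:300]]))
for n,r in dict(a=[108,243,46,56],b=[230,153,45,77],c=[114,141,44,56]).items():
    q=ray("top",[[r[0],r[1]+r[3]],[r[0]+r[2],r[1]+r[3]],[r[0]+r[2],r[1]]],12);print(n,np.round(q[:,:2]).tolist())
E
```

```text
a [[364.0, 541.0], [352.0, 418.0], [503.0, 412.0]]
b [[520.0, 202.0], [508.0, 79.0], [729.0, 59.0]]
c [[643.0, 518.0], [632.0, 396.0], [796.0, 389.0]]
```

View pics/u.png

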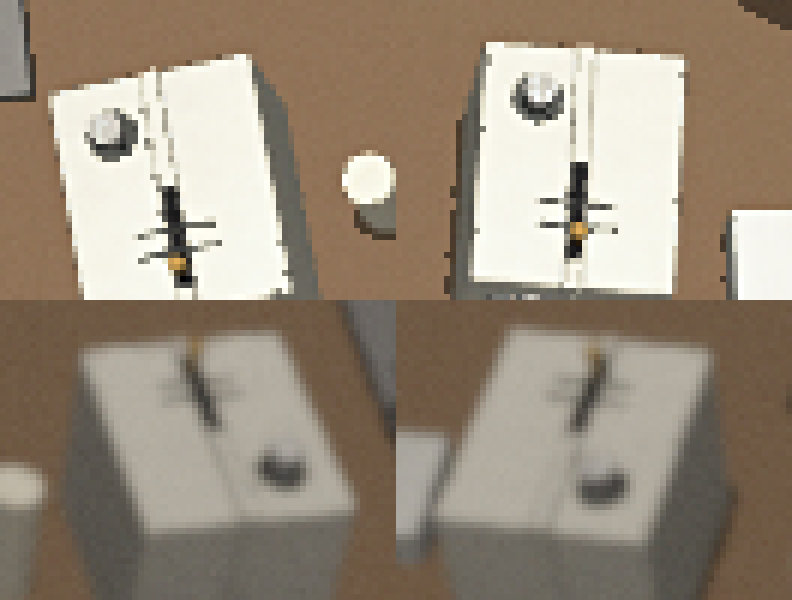

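Clear view: both units show white top faces, with pin collars at the rear left. Scanner b at (360,270) is the one with the 200x100 base; the other two are about 3/4 size. Now I'll fit the poses.

```bash
cat >> h.py <<'E'
from scipy.optimize import minimize
def render(polys,shape,off,s=8):
    m=np.zeros((shape[0]*s,shape[1]*s),np.uint8)
    for p in polys:
        cv2.fillPoly(m,[np.round(((p-off+0.5)*s-0.5)*16).astype(np.int32)],1,shift=4)
    return cv2.resize(m.astype(np.float32),(shape[1],shape[0]),interpolation=cv2.INTER_AREA)
def fit(c,w,soft,x0,polyf,step=(4,4,.06)):
    x,y,W,H=w;S=soft[y:y+H,x:x+W]
    f=lambda q:np.mean((render([proj(c,p) for p in polyf(q)],(H,W),np.array([x,y]))-S)**2)
    r=None
    for k in range(2):
        r=minimize(f,x0 if r is None else r.x,method="Nelder-Mead",options=dict(initial_simplex=np.array([x0 if r is None else r.x]*4)+np.vstack([np.zeros(3),np.diag(step)/(1+2*k)]),xatol=.05,fatol=1e-7))
    return r.x,r.fun
def box(a,b,cc,d,z): return np.array([[a,cc,z],[b,cc,z],[b,d,z],[a,d,z]])
def unitfit(im,c,w,x0):
    g=im.astype(float).min(2);lo,hi=(170,235) if c=="top" else(None,None)
    x,y,W,H=w
    if c=="scene":
        q=g[y:y+H,x:x+W];hi=np.percentile(q,90);lo=hi*.62
    soft=np.clip((g-lo)/(hi-lo),0,1)
    soft=cv2.morphologyEx(soft.astype(np.float32),cv2.MORPH_CLOSE,np.ones((1,1)))
    return fit(c,w,soft,x0,lambda p:[tf(p,box(-55,55,-45,45,95))])
E
cat > f1.py <<'E'
from h import *
t=np.load("t0.npy");s=np.load("s0.npy")
def top_c(uv): return ray("top",[uv],95)[0]
for n,wt,ws,cen,a in(("A",(155,185,50,52),(354,200,52,42),(152+165/6,180+200/6),.15),("B",(322,155,50,52),(180,216,52,42),(318+180/6,152+165/6),-.03)):
    x0=np.array([*top_c(cen)[:2],a])
    for c,im,w in(("top",t,wt),("scene",s,ws)):
        r,e=unitfit(im,c,w,x0);print(n,c,np.round(r,3),round(e,4))
    print(ray("top",[cen],95)[:, :2])
E
python3 f1.py
python3 - <<'E'
from h import *
t=np.load("t0.npy");s=np.load("s0.npy")
A=crop(t,232,215,95,62,4);B=crop(s,235,190,95,55,4);C=crop(t,222,148,60,88,6)
C=C[:,:360]
L=np.vstack([A,B]);H=max(L.shape[0],C.shape[0]);pad=lambda i:np.vstack([i,np.zeros((H-i.shape[0],i.shape[1],3),np.uint8)])
cv2.imwrite("pics/g.png",np.hstack([pad(L),pad(C)]))
E
```

```text
A top [5.65988e+02 3.21103e+02 1.25000e-01] 0.083
A scene [5.6719e+02 3.1888e+02 1.2000e-01] 0.0549
[[561.10007569 322.25020975]]
B top [ 6.10931e+02 -1.24505e+02 -1.73000e-01] 0.0764
B scene [ 6.11742e+02 -1.27466e+02 -1.81000e-01] 0.0638
[[ 610.28528345 -124.49040316]]
```

View pics/g.png

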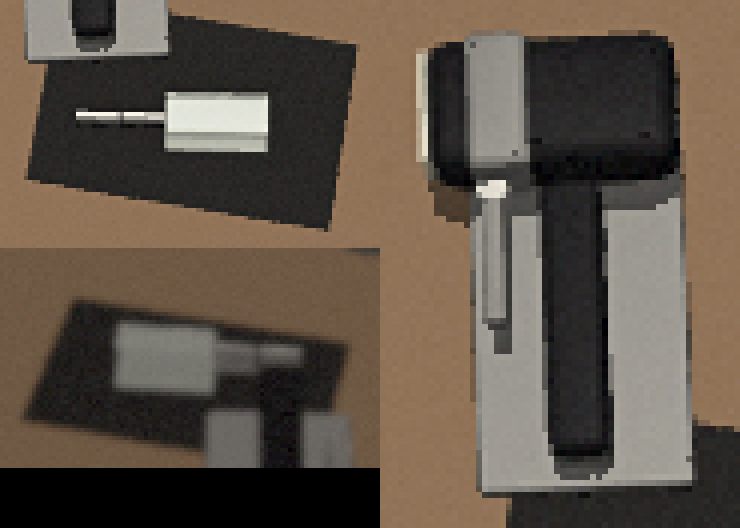

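The gauge lies on the pad with its tip at crop (77,116) and handle at (165–268, 92–150). The large scanner's base front corners are at crop (482,492) and (692,483), with the trigger on its left.

```bash
cat >> h.py <<'E'
def hull(c,q,b):
    pts=np.array([[x,y,z] for x in b[0:2] for y in b[2:4] for z in b[4:6]],float)
    return cv2.convexHull(proj(c,tf(q,pts)).astype(np.float32))[:,0].astype(float)
GB=[(-35,35,-20,20,0,4),(-35,35,-12,12,4,36),(35,95,-2,2,6,30)]
def fith(c,w,soft,x0,boxes,dz=0,step=(5,5,.08)):
    x,y,W,H=w;S=soft[y:y+H,x:x+W]
    bs=[(*b[:4],b[4]+dz,b[5]+dz) for b in boxes]
    f=lambda q:np.mean((render([hull(c,q,b) for b in bs],(H,W),np.array([x,y]))-S)**2)
    r=minimize(f,x0,method="Nelder-Mead",options=dict(initial_simplex=np.array([x0]*4)+np.vstack([np.zeros(3),np.diag(step)]),xatol=.03,fatol=1e-7))
    r=minimize(f,r.x,method="Nelder-Mead",options=dict(initial_simplex=np.array([r.x]*4)+np.vstack([np.zeros(3),-np.diag(step)/3]),xatol=.03,fatol=1e-7))
    return r.x,r.fun
def gaugefit(c,im,w,x0,dz=0):
    g=im.astype(float).min(2);lo,hi=((60,160) if c=="top" else (45,95))
    return fith(c,w,np.clip((g-lo)/(hi-lo),0,1),x0,GB,dz)
E
python3 - <<'E'
from h import *
t=np.load("t0.npy");s=np.load("s0.npy")
px=lambda x,y,k,u,v:[x+(u+.5)/k-.5,y+(v+.5)/k-.5]
tip=ray("top",[px(232,215,4,77,116)],30)[0];hc=ray("top",[px(232,215,4,216,118)],15)[0];print("tip",tip,"hc",hc)
d=tip-hc;x0=np.array([hc[0],hc[1],np.arctan2(d[1],d[0])])
print("gauge top",gaugefit("top",t,(246,232,56,26),x0))
print("gauge scn",gaugefit("scene",s,(262,205,37,25),x0))
print("pad",np.round(ray("top",[px(232,215,4,*p) for p in((24,178),(328,230),(357,44))],0)[:,:2]).tolist())
print("scanbase",np.round(ray("top",[px(222,148,6,*p) for p in((482,492),(692,483))],12)[:,:2]).tolist())
print("grip end L,R, far L,R",np.round(ray("top",[px(222,148,6,*p) for p in((550,455),(605,452),(543,195),(603,195))],68)[:,:2]).tolist())
print("trig",np.round(ray("top",[px(222,148,6,*p) for p in((482,322),(507,322),(482,200),(510,200))],65)[:,:2]).tolist())
print("slitA",ray("top",[px(152,180,6,*p) for p in((170,187),(183,285),(150,72))],95)[:,:2].tolist())
print("slitB",ray("top",[px(318,152,6,*p) for p in((582,163) ,(573,257),(582,50))]-np.array([66,0]),95)[:,:2].tolist())
print("pinA,B",ray("top",[px(152,180,6,112,130),px(252,152,6,540,92)],108)[:,:2].tolist())
# overlay
for n,w,q in(("A",(152,180,66,62),[566,321.1,.125]),("B",(318,152,66,62),[610.9,-124.5,-.173])):
    o=crop(t,*w,6)
    p=((proj("top",tf(q,box(-55,55,-45,45,95)))-np.array(w[:2])+.5)*6-.5)
    cv2.polylines(o,[np.round(p).astype(int)],True,(0,0,255),1)
    l=((proj("top",tf(q,[[-55,0,95],[55,0,95],[30,20,109]]))-np.array(w[:2])+.5)*6-.5).astype(int)
    cv2.line(o,l[0].tolist(),l[1].tolist(),(0,255,0),1);cv2.circle(o,l[2].tolist(),3,(255,0,0),-1)
    A=o if n=="A" else np.hstack([A,o])
cv2.imwrite("pics/ov.png",A)
E
```

```text
tip [474.15176816 147.38481711  30.        ] hc [466.10813366  53.96603281  15.        ]
gauge top (array([465.46300226,  54.10461567,   1.44965805]), np.float64(0.008384731820913462))
gauge scn (array([463.21493276,  51.00589453,   1.47892682]), np.float64(0.023375543074324327))
pad [[439.0, 189.0], [385.0, -15.0], [511.0, -49.0]]
scanbase [[502.0, 6.0], [498.0, -91.0]]
grip end L,R, far L,R [[507.0, -23.0], [506.0, -47.0], [625.0, -32.0], [622.0, -59.0]]
trig [[570.0, 1.0], [569.0, -11.0], [626.0, -5.0], [625.0, -18.0]]
slitA [[567.8555876191756, 320.81752358011164], [524.2206301248262, 317.46065315346374], [620.0196551919898, 326.88243195138347]]
slitB [[612.1714048727256, -126.26405686676675], [570.3866309012617, -117.26818007145674], [663.5880059535478, -132.4725749846196]]
pinA,B [[592.3258267688179, 341.91353894187944], [642.3598157704391, -109.80039488266512]]
```

View pics/ov.png

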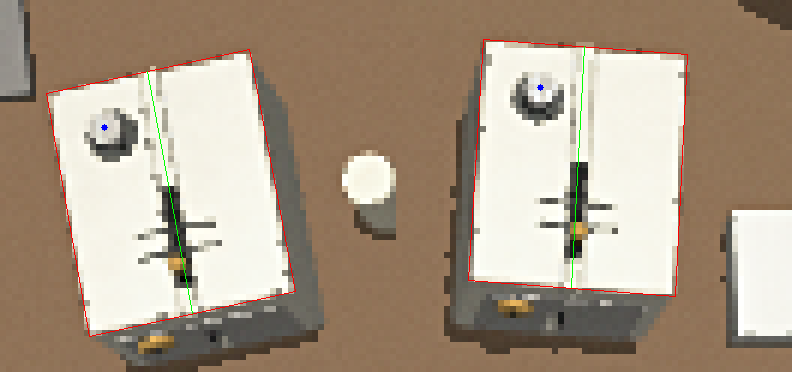

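Overlay: B's outline and centreline agree with the picture. A's edges agree, but its slit runs slightly left of the green line at the front (185 vs 188 at row 285). I'll check subpixel using the slit and the slot mouths at (212,335) and (560,320).

```bash
python3 - <<'E'
from h import *
t=np.mean([viewer.capture("top").astype(float) for _ in range(6)],0);np.save("t1.npy",t)
g=t.min(2)
for n,q,xr,yr,fr in(("A",(566,321.1,.125),(176,186),(211,228),(182,192,232,240)),("B",(610.9,-124.5,-.173),(343,351),(180,194),(342,358,199,212)),):
    rows=[]
    for v in range(*yr):
        r=t[v,xr[0]-3 if n=="B" else xr[0]-3:xr[1]+3,2];
        b=t[v,xr[0]:xr[1],0]; w=np.clip(200-b,0,None)
        if w.sum()>150: rows.append(((np.arange(*xr)*w).sum()/w.sum(),v))
    P3=ray("top",rows,95)[:,:2]
    c,s=np.cos(q[2]),np.sin(q[2]);d=P3-np.array(q[:2])
    print(n,[(round(a*c+b*s,1),round(-a*s+b*c,1)) for a,b in d])
    x0,x1,y0,y1=fr;print(np.round(g[y0:y1,x0:x1]).astype(int))
    print("slot proj top/mid/bot",np.round(proj("top",tf(q,[[-55,0,50],[-55,0,30],[-55,0,10]])),1).tolist())
E
```

```text
A [(np.float64(1.3), np.float64(0.3)), (np.float64(-1.5), np.float64(-0.2)), (np.float64(-4.1), np.float64(0.3)), (np.float64(-6.8), np.float64(0.6)), (np.float64(-9.4), np.float64(1.1)), (np.float64(-12.1), np.float64(1.0)), (np.float64(-15.8), np.float64(-3.3)), (np.float64(-17.3), np.float64(2.3)), (np.float64(-20.2), np.float64(1.3)), (np.float64(-23.0), np.float64(0.8)), (np.float64(-26.0), np.float64(-0.7)), (np.float64(-27.6), np.float64(4.3)), (np.float64(-31.0), np.float64(1.2)), (np.float64(-34.1), np.float64(-0.7)), (np.float64(-36.5), np.float64(0.8)), (np.float64(-39.3), np.float64(0.3)), (np.float64(-41.8), np.float64(1.0))]
[[124 172 135  84  88  91  92  95 154 181]
 [ 91  92  93  95 182 148 149  78  76  78]
 [ 88 148 113  75  81  78  78  75  78  77]
 [ 76  80  76  76  62  42  59  76  79  78]
 [ 79  78  79  78  78  21  65 117  79  79]
 [ 80  79  80  80  80  79  69 114  95  74]
 [ 81  81  82  81  83  66  62  60  46  44]
 [ 74  65  65  47  46  46  45  45  43  43]]
slot proj top/mid/bot [[186.9, 234.6], [188.3, 235.8], [189.7, 236.9]]
B [(np.float64(-2.0), np.float64(-0.3
[... 746 characters left out ...]
 184 158  98  96 102  99]
 [ 78  78  80  79  78  76  77  76  76  75  80  79  77  79  78  77]
 [ 79  92  86  24  78  77  77  77  79  77  78  78  79  81  79  77]
 [ 77 113  98  23  80  79  78  79  76  79  79  80  80  78  78  78]
 [ 91 128  99  60  80  79  78  79  80  80  80  80  81  79  78  83]
 [ 82  85  82  82  82  82  80  81  82  83  81  82  80  80  79  97]
 [ 47  45  45  45  45  44  55  54  54  55  66  64  73  73  68  85]
 [ 44  43  45  44  44  44  45  47  46  44  48  46  46  45  46  43]
 [ 92  92  44  91  91  92  92  45  42  43  44  43  42  45  44  41]
 [ 89  90  89  89  89  90  89  89  91  90  92  89  93  91  92  89]]
slot proj top/mid/bot [[344.8, 203.3], [343.9, 204.9], [343.1, 206.5]]
```

```bash
cat >> h.py <<'E'
import math
def pose():
    s=status.observe();w,x,y,z=s["tcp_rot"]
    psi=math.atan2(2*(x*y+w*z),1-2*(y*y+z*z));return np.array([*s["eef_pos"],psi])
def plan(cur,tgt,v=40,dp=2):
    """rows from pose cur to tgt (x,y,z mm, psi), printed in the units of the moves"""
    cur=np.array(cur,float);tgt=np.array(tgt,float);d=tgt-cur;d[3]=(d[3]+np.pi)%(2*np.pi)-np.pi
    n=max(1,math.ceil(np.linalg.norm(d[:3])/v),math.ceil(abs(d[3])/.14));rows=[]
    for k in range(n):
        want=tgt-d*(n-1-k)/n
        e=want-cur;e[3]=(e[3]+np.pi)%(2*np.pi)-np.pi;c,s=math.cos(cur[3]),math.sin(cur[3])
        r=np.round([(e[0]*c+e[1]*s)/10,(e[0]*s-e[1]*c)/10,-e[2]/10,-e[3]],dp)
        rows.append(r.tolist());cur=cur+np.array([10*(r[0]*c+r[1]*s),10*(r[0]*s-r[1]*c),-10*r[2],-r[3]])
    for i in range(0,n,8): print(rows[i:i+8])
    print("end",np.round(cur,3).tolist());return cur
E
python3 - <<'E'
from h import *
plan(pose(),[464.5,52.5,180,1.46])
E
```

```text
[[-2.77, -2.74, 0.28, 0.09], [-3.01, -2.49, 0.29, 0.09], [-3.22, -2.2, 0.28, 0.08], [-3.38, -1.94, 0.28, 0.09], [-3.55, -1.62, 0.29, 0.09], [-3.67, -1.3, 0.28, 0.09], [-3.78, -0.97, 0.28, 0.09], [-3.85, -0.62, 0.29, 0.08]]
[[-3.89, -0.31, 0.28, 0.09], [-3.9, 0.04, 0.28, 0.09], [-3.88, 0.39, 0.29, 0.09], [-3.83, 0.73, 0.28, 0.09], [-3.75, 1.08, 0.28, 0.08], [-3.65, 1.37, 0.29, 0.09], [-3.51, 1.7, 0.28, 0.09]]
end [464.503, 52.522, 180.017, 1.46]
```

send_rows([
  [[-2.77, -2.74, 0.28, 0.09], [-3.01, -2.49, 0.29, 0.09], [-3.22, -2.2, 0.28, 0.08], [-3.38, -1.94, 0.28, 0.09], [-3.55, -1.62, 0.29, 0.09], [-3.67, -1.3, 0.28, 0.09], [-3.78, -0.97, 0.28, 0.09], [-3.85, -0.62, 0.29, 0.08]],
], claw=6, force=10)

```text
time_s: 2.0
eef_pos: [351.4, 299.5, 200.0]
tcp_rot: [0.0, 0.508, 0.862, 0.0]
wrist_force: [0.8, -0.5, -0.4]
grip_width: 0.69
grasp_force: 0.0
```

```bash
python3 - <<'E'
from h import *
t=viewer.capture("top");s=viewer.capture("scene");x0=np.array([465,53,1.46])
print(pose(),gaugefit("top",t,(246,232,56,26),x0),gaugefit("scene",s,(262,205,37,25),x0))
E
```

```text
[352.3428409  297.43190024 199.56599207   2.07349123] (array([465.51113788,  53.99190506,   1.45426552]), np.float64(0.006912291273179944)) (array([463.20062938,  51.04053166,   1.47969699]), np.float64(0.023650173564189185))
```

send_rows([
  [[-3.89, -0.31, 0.28, 0.09], [-3.9, 0.04, 0.28, 0.09], [-3.88, 0.39, 0.29, 0.09], [-3.83, 0.73, 0.28, 0.09], [-3.75, 1.08, 0.28, 0.08], [-3.65, 1.37, 0.29, 0.09], [-3.51, 1.7, 0.28, 0.09], [0, 0, 0, 0]],
])

```text
time_s: 2.9
eef_pos: [466.1, 49.6, 180.1]
tcp_rot: [0.001, 0.747, 0.665, -0.0]
wrist_force: [0.4, 0.7, -0.1]
grip_width: 0.686
grasp_force: 0.0
```

```bash
python3 - <<'E'
from h import *
p=pose();print(p)
plan(p,[464.5,52.5,12,1.46],30)
t=viewer.capture("scene");cv2.imwrite("pics/pre.png",crop(t,220,130,140,110,5))
E
```

```text
[466.08891025  49.57921324 180.10502313   1.45444697]
[[0.05, -0.03, 2.8, -0.0], [0.04, -0.03, 2.8, -0.0], [0.05, -0.04, 2.81, -0.0], [0.04, -0.03, 2.8, -0.0], [0.05, -0.03, 2.8, -0.0], [0.04, -0.03, 2.8, -0.01]]
end [464.515, 52.482, 12.005, 1.464]
```

View pics/pre.png

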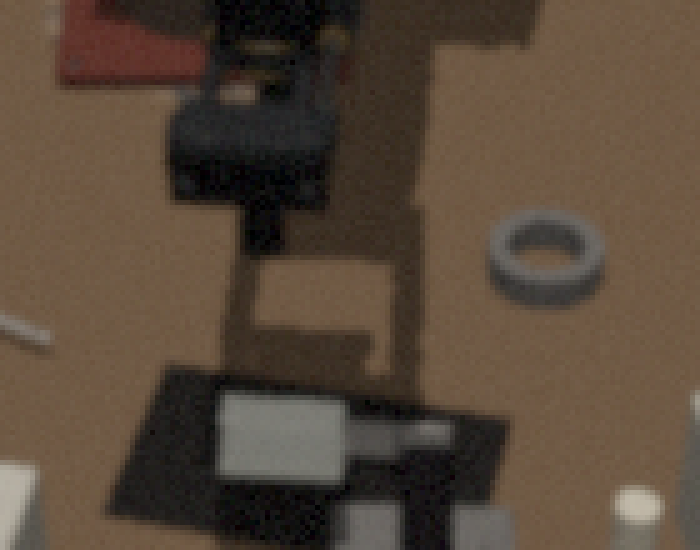

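The gripper hovers at (265,200) over the undisturbed gauge at (280,435), fingers closing across the handle. Going straight down.

send_rows([
  [[0, 0, 2.5, 0], [0, 0, 2.5, 0], [0, 0, 2.5, 0], [0, 0, 2.5, 0], [0, 0, 2.5, 0], [0, 0, 1.5, 0], [0, 0, 1.0, 0], [0, 0, 0.6, 0]],
])

```text
time_s: 3.75
eef_pos: [464.1, 53.7, 23.5]
tcp_rot: [-0.0, 0.745, 0.668, -0.0]
wrist_force: [-1.0, -0.5, 0.2]
grip_width: 0.693
grasp_force: 0.0
```

send_rows([
  [[0, 0, 0.2, 0], [0, 0, 0, 0], [0, 0, 0, 0]],
])

```text
time_s: 4.05
eef_pos: [465.3, 52.6, 22.9]
tcp_rot: [0.001, 0.745, 0.667, 0.001]
wrist_force: [-0.2, -0.1, -0.5]
grip_width: 0.692
grasp_force: 0.0
```

send_rows([
  [[0, 0, 0.6, 0], [0, 0, 0.5, 0], [0, 0, 0, 0], [0, 0, 0, 0]],
])

```text
time_s: 4.45
eef_pos: [464.2, 52.5, 10.7]
tcp_rot: [-0.0, 0.745, 0.667, -0.0]
wrist_force: [0.3, -0.3, 0.4]
grip_width: 0.69
grasp_force: 0.0
```

send_rows([
  [[0, 0, 0, 0], [0, 0, 0, 0], [0, 0, 0, 0], [0, 0, 0, 0], [0, 0, 0, 0], [0, 0, 0, 0], [0, 0, 0, 0], [0, 0, 0, 0]],
], claw=2, force=9)

```text
time_s: 5.25
eef_pos: [464.6, 52.5, 11.1]
tcp_rot: [0.0, 0.745, 0.667, 0.0]
wrist_force: [1.1, -0.3, 0.7]
grip_width: 0.278
grasp_force: 9.0
```

```bash
python3 - <<'E'
from h import *
c=plan([464.5,52.52,11,1.46],[464.5,52.52,81,1.46],30)
c=plan(c,[392.3,299.3,81,.125],40)
print(ray("top",[[341,273]],5))
E
```

```text
[[0.0, 0.0, -2.33, -0.0], [0.0, 0.0, -2.34, -0.0], [0.0, 0.0, -2.33, -0.0]]
end [464.5, 52.52, 81.0, 1.46]
[[2.37, -0.99, -0.0, 0.13], [2.23, -1.29, -0.0, 0.14], [2.02, -1.59, -0.0, 0.13], [1.8, -1.83, -0.0, 0.13], [1.55, -2.06, -0.0, 0.14], [1.24, -2.25, -0.0, 0.13], [0.94, -2.39, -0.0, 0.13], [0.63, -2.49, -0.0, 0.14]]
[[0.27, -2.56, -0.0, 0.13], [-0.06, -2.57, -0.0, 0.13]]
end [392.349, 299.298, 81.0, 0.13]
[[374.84044229 -88.31733686   5.        ]]
```

send_rows([
  [[0, 0, -1.5, 0], [0, 0, -1.5, 0], [0, 0, -2, 0], [0, 0, -2, 0], [0, 0, 0, 0]],
])

```text
time_s: 5.75
eef_pos: [466.8, 52.5, 83.6]
tcp_rot: [0.002, 0.745, 0.667, 0.002]
wrist_force: [0.4, 0.8, -0.5]
grip_width: 0.272
grasp_force: 9.0
```

send_rows([
  [[2.37, -0.99, 0, 0.13], [2.23, -1.29, 0, 0.14], [2.02, -1.59, 0, 0.13], [1.8, -1.83, 0, 0.13], [1.55, -2.06, 0, 0.14], [1.24, -2.25, 0, 0.13], [0.94, -2.39, 0, 0.13], [0.63, -2.49, 0, 0.14]],
])

```text
time_s: 6.55
eef_pos: [405.7, 250.6, 79.7]
tcp_rot: [0.0, 0.982, 0.191, -0.001]
wrist_force: [1.0, 0.7, -0.9]
grip_width: 0.271
grasp_force: 9.0
```

send_rows([
  [[0.27, -2.56, 0, 0.13], [-0.06, -2.57, 0, 0.13], [0, 0, 1.5, 0], [0, 0, 1.5, 0], [0, 0, 0, 0], [0, 0, 0, 0], [0, 0, 0, 0]],
])

```text
time_s: 7.25
eef_pos: [392.8, 299.3, 51.3]
tcp_rot: [-0.0, 0.998, 0.065, 0.0]
wrist_force: [-0.4, 0.9, 0.1]
grip_width: 0.276
grasp_force: 9.0
```

```bash
python3 - <<'E'
from h import *
p=pose();s=status.observe();print(p,s["grasp_force"],s["grip_width"])
t=viewer.capture("top");np.save("t2.npy",t);sc=viewer.capture("scene");np.save("s2.npy",sc)
print(proj("top",tf([p[0],p[1],p[3]],[[-35,0,70],[95,0,60]])))
print(proj("scene",tf([p[0],p[1],p[3]],[[-35,0,70],[95,0,60]])))
cv2.imwrite("pics/h.png",np.hstack([crop(t,130,175,95,110,4),crop(sc,325,120,95,110,4)]))
E
```

```text
[3.92767705e+02 2.99342349e+02 5.13295751e+01 1.29469917e-01] 8.99996372347232 0.27632806613435584
[[196.23777894 291.45985718]
 [187.70307188 243.01806875]]
[[358.55946956 176.99108488]
 [370.75395538 209.55105614]]
```

View pics/h.png

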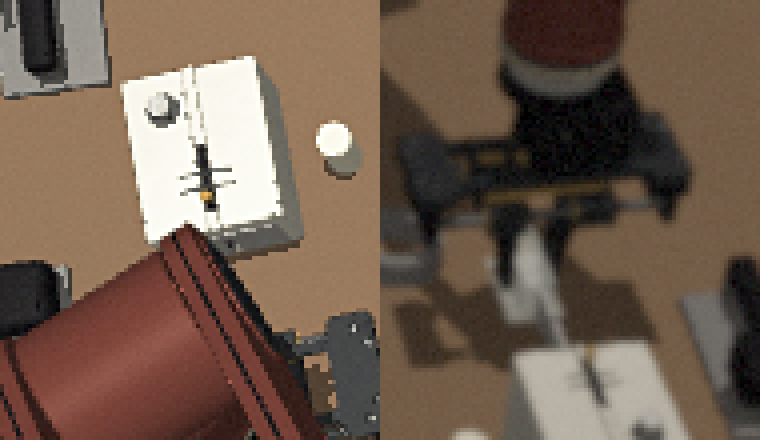

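Left: the top camera's view of the blade is blocked by the forearm. Right: the scene camera sees the gauge held level, with the blade tip hidden behind unit A's front. I'll raise it to calibrate the scene camera against the tool pose.

send_rows([
  [[0, 0, -2, 0], [0, 0, -2.5, 0], [0, 0, -2.5, 0], [0, 0, -1, 0], [0, 0, 0, 0], [0, 0, 0, 0], [0, 0, 0, 0]],
])

```text
time_s: 8.05
eef_pos: [391.5, 298.8, 129.5]
tcp_rot: [0.001, 0.998, 0.065, -0.001]
wrist_force: [-0.6, 0.5, -1.5]
grip_width: 0.276
grasp_force: 9.0
```

```bash
python3 - <<'E'
from h import *
p=pose();print(p)
sc=np.mean([viewer.capture("scene").astype(float) for _ in range(6)],0);np.save("s3.npy",sc)
o=crop(sc.astype(np.uint8),340,150,60,60,10)
dz=p[2]-11
for b in GB:
    h=hull("scene",[p[0],p[1],p[3]],(*b[:4],b[4]+dz,b[5]+dz));h=((h-[340,150]+.5)*10-.5)
    cv2.polylines(o,[np.round(h).astype(int)],True,(0,0,255),1)
cv2.imwrite("pics/i.png",o)
E
```

```text
[3.91476911e+02 2.98759889e+02 1.29521513e+02 1.29711425e-01]
```

View pics/i.png

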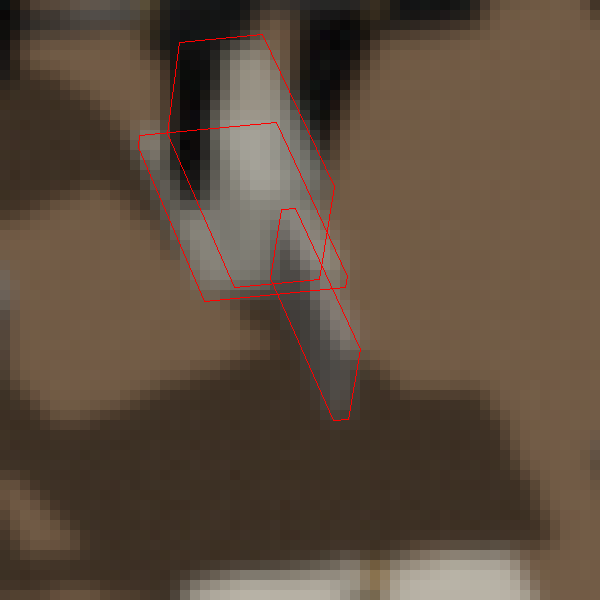

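The projected model lies on the gauge to within about 1 px; tip at (345,415) in the crop. I'll fit the remaining offset by colour saturation.

```bash
cat >> h.py <<'E'
def satmask(im):
    s=(im[:,:,0]-im[:,:,2])/np.maximum(im[:,:,0],1)
    return np.clip((.30-s)/.22,0,1)
E
python3 - <<'E'
from h import *
sc=np.load("s3.npy");print(np.round(((sc[:,:,0]-sc[:,:,2])/sc[:,:,0])[172:194:3,352:382:2],2))
m=satmask(sc);p=np.array([391.48,298.76,.1297])
for w in((354,171,26,24),(366,171,14,24),(354,172,26,18)):
    r,e=fith("scene",w,m,p,GB,118.5,step=(3,3,.03));c,s=np.cos(r[2]),np.sin(r[2]);d=(r-p)[:2]
    print(w,np.round(r,3),round(e,4),"along",round(d@[np.cos(.13),np.sin(.13)],2),"lat",round(d@[-np.sin(.13),np.cos(.13)],2))
E
```

```text
[[0.39 0.38 0.24 0.1  0.1  0.08 0.09 0.09 0.08 0.09 0.22 0.38 0.39 0.38
  0.39]
 [0.38 0.38 0.39 0.18 0.1  0.08 0.08 0.09 0.09 0.09 0.14 0.29 0.38 0.38
  0.38]
 [0.39 0.37 0.38 0.34 0.17 0.13 0.12 0.11 0.09 0.09 0.11 0.3  0.39 0.38
  0.39]
 [0.39 0.39 0.38 0.38 0.38 0.39 0.38 0.37 0.2  0.1  0.09 0.19 0.36 0.38
  0.39]
 [0.38 0.39 0.38 0.38 0.39 0.39 0.38 0.4  0.35 0.13 0.08 0.12 0.33 0.38
  0.38]
 [0.39 0.38 0.39 0.38 0.4  0.4  0.4  0.41 0.4  0.28 0.09 0.11 0.33 0.4
  0.39]
 [0.39 0.39 0.4  0.39 0.42 0.4  0.41 0.4  0.39 0.38 0.19 0.17 0.37 0.4
  0.43]
 [0.39 0.39 0.42 0.39 0.4  0.38 0.4  0.38 0.4  0.38 0.41 0.4  0.4  0.39
  0.41]]
(354, 171, 26, 24) [3.88318e+02 2.98007e+02 1.32000e-01] 0.0075 along -3.23 lat -0.34
(366, 171, 14, 24) [3.87818e+02 2.96590e+02 1.49000e-01] 0.0089 along -3.91 lat -1.68
(354, 172, 26, 18) [3.88368e+02 2.98107e+02 1.31000e-01] 0.0091 along -3.17 lat -0.24
```

```bash
python3 - <<'E'
from h import *
s=np.load("s0.npy").astype(float);t=np.load("t1.npy")
U=[(-55,55,-45,45,0,95)]
for n,ws,wt,x0 in(("A",(350,202,58,66),(153,184,60,62),(567,320,.122)),("B",(176,216,58,66),(314,154,60,62),(611,-126,-.177))):
    m=satmask(s)
    print(n,"scene",fith("scene",ws,m,np.array(x0),U,step=(3,3,.04)))
    mt=np.clip((.25-(t[:,:,0]-t[:,:,2])/t[:,:,0])/.1,0,1)
    cv2.imwrite(f"m{n}.png",(m[ws[1]:ws[1]+ws[3],ws[0]:ws[0]+ws[2]]*255))
    x,y,W,H=ws;print(round(m[y:y+H,x:x+W].mean(),3), np.round(m[y:y+H:8,x:x+W:5],1).tolist())
E
```

```text
A scene (array([5.65501630e+02, 3.19679775e+02, 7.72914427e-02]), np.float64(0.07384830497360624))
0.538 [[0.0, 0.0, 0.0, 0.0, 0.0, 0.0, 0.0, 0.0, 0.0, 0.0, 0.0, 1.0], [0.0, 0.0, 0.9, 0.9, 0.9, 0.7, 0.9, 0.9, 0.9, 0.0, 0.0, 0.2], [0.0, 0.0, 0.8, 0.9, 0.9, 0.9, 0.8, 0.9, 0.9, 0.9, 0.0, 0.0], [0.0, 0.0, 0.9, 0.8, 0.9, 0.9, 0.8, 0.9, 1.0, 0.9, 0.7, 0.0], [0.7, 0.1, 0.9, 0.8, 0.9, 0.9, 0.9, 0.9, 0.9, 0.9, 0.8, 0.0], [0.2, 0.0, 0.9, 0.8, 0.8, 0.8, 0.8, 0.8, 0.9, 0.8, 0.8, 0.0], [0.0, 0.0, 0.0, 0.9, 0.8, 0.8, 0.8, 0.8, 0.8, 0.8, 0.1, 0.0], [0.0, 0.0, 0.0, 0.7, 0.9, 0.7, 0.8, 0.8, 0.8, 0.7, 0.0, 0.0], [0.0, 0.0, 1.0, 1.0, 1.0, 1.0, 0.9, 0.0, 0.0, 0.0, 0.0, 0.0]]
B scene (array([ 6.08214292e+02, -1.28438446e+02, -1.67100266e-01]), np.float64(0.06025803573560453))
0.541 [[0.0, 0.0, 0.0, 0.0, 0.0, 0.0, 0.0, 0.0, 0.0, 0.0, 0.0, 0.0], [0.0, 0.0, 0.0, 0.2, 0.9, 0.9, 0.5, 0.8, 0.9, 0.9, 0.8, 0.0], [0.0, 0.0, 0.0, 0.9, 0.9, 0.9, 0.7, 0.9, 0.9, 0.9, 0.9, 0.0], [1.0, 1.0, 0.8, 0.9, 0.9, 0.9, 0.9, 0.9, 0.9, 0.9, 0.8, 0.0], [1.0, 1.0, 0.9, 0.9, 0.9, 0.9, 0.8, 0.8, 0.9, 0.8, 0.8, 0.0], [1.0, 0.0, 0.8, 0.8, 0.9, 0.8, 0.8, 0.9, 0.9, 0.8, 0.6, 0.0], [0.0, 0.0, 0.8, 0.8, 0.7, 0.9, 0.8, 0.9, 0.7, 0.7, 0.0, 0.0], [0.0, 0.0, 0.2, 0.8, 0.9, 0.7, 0.8, 0.8, 0.9, 0.7, 0.0, 0.0], [0.0, 0.0, 0.0, 0.0, 0.0, 0.0, 0.0, 0.0, 0.0, 0.0, 0.0, 0.0]][ WARN:0@0.535] global loadsave.cpp:1063 imwrite_ Unsupported depth image for selected encoder is fallbacked to CV_8U.
```

```bash
python3 - <<'E'
from h import *
s=np.mean([viewer.capture("scene").astype(float) for _ in range(4)],0)
for n,q,a0,a1,r0,r1 in(("A",(567.2,318.9,.122),(377,209),(380.5,220),208,222),("B",(611.7,-127.5,-.177),(208,220),(205,231),219,233)):
    o=[]
    for v in range(r0,r1):
        uc=a0[0]+(a1[0]-a0[0])*(v-a0[1])/(a1[1]-a0[1]);u=np.arange(int(uc)-3,int(uc)+5)
        b=s[v,u].mean(1);w=np.clip(b.max()*.85-b,0,None)
        if w.sum()>20:o.append(((u*w).sum()/w.sum(),v))
    X=ray("scene",o,95)[:,:2]-q[:2];c,si=np.cos(q[2]),np.sin(q[2])
    print(n,[(round(a*c+b*si,1),round(b*c-a*si,1)) for a,b in X])
E
```

```text
A [(np.float64(-48.7), np.float64(5.3)), (np.float64(-45.1), np.float64(3.2)), (np.float64(-41.5), np.float64(1.6)), (np.float64(-37.7), np.float64(0.9)), (np.float64(-34.0), np.float64(0.5)), (np.float64(-30.1), np.float64(0.9)), (np.float64(-26.3), np.float64(0.8)), (np.float64(-22.6), np.float64(0.4)), (np.float64(-18.8), np.float64(0.5)), (np.float64(-15.1), np.float64(0.5)), (np.float64(-11.4), np.float64(0.3)), (np.float64(-7.7), np.float64(0.1)), (np.float64(-4.0), np.float64(-0.1)), (np.float64(-0.4), np.float64(-0.5))]
B [(np.float64(-47.8), np.float64(-4.2)), (np.float64(-44.4), np.float64(-2.6)), (np.float64(-40.9), np.float64(-1.1)), (np.float64(-37.5), np.float64(-0.1)), (np.float64(-33.9), np.float64(0.5)), (np.float64(-30.3), np.float64(0.1)), (np.float64(-26.7), np.float64(0.2)), (np.float64(-23.1), np.float64(0.2)), (np.float64(-19.6), np.float64(0.1)), (np.float64(-16.0), np.float64(-0.1))]
```

```bash
python3 - <<'E'
from h import *
for i in range(3):
    print(np.round(pose(),3)); viewer.capture("scene")
c=plan([392.35,299.3,131,.13],[409.3,301.0,27,.115],30)
E
```

```text
[3.92397e+02 2.99327e+02 1.30959e+02 1.30000e-01]
[3.92429e+02 2.99336e+02 1.31026e+02 1.30000e-01]
[3.92434e+02 2.99355e+02 1.31049e+02 1.30000e-01]
[[0.43, 0.01, 2.6, 0.0], [0.42, 0.02, 2.6, 0.01], [0.43, 0.0, 2.6, 0.0], [0.42, 0.01, 2.6, 0.0]]
end [409.268, 301.023, 27.0, 0.12]
```

send_rows([
  [[0.4, -0.03, 2.6, 0], [0.4, -0.02, 2.6, 0.01], [0.4, 0, 2.6, 0], [0.4, 0, 1.6, 0], [0, 0, 1.0, 0], [0, 0, 0, 0], [0, 0, 0, 0], [0, 0, 0, 0]],
])

```text
time_s: 9.5
eef_pos: [409.0, 302.3, 28.2]
tcp_rot: [-0.0, 0.998, 0.06, 0.001]
wrist_force: [1.3, 0.1, -0.3]
grip_width: 0.275
grasp_force: 9.0
```

```bash
python3 - <<'E'
from h import *
sc=np.mean([viewer.capture("scene").astype(float) for _ in range(4)],0);p=pose();print(np.round(p,3),status.observe()["wrist_force"])
dz=p[2]-11;print("tip",tf([p[0],p[1],p[3]],[[94.3,0,dz+18]]))
o=crop(sc.astype(np.uint8),345,155,60,60,10)
for b in GB:
    h=hull("scene",[p[0]-2.5,p[1]-.8,p[3]],(*b[:4],b[4]+dz,b[5]+dz));h=((h-[345,155]+.5)*10-.5)
    cv2.polylines(o,[np.round(h).astype(int)],True,(0,0,255),1)
cv2.imwrite("pics/j.png",o)
E
```

```text
[4.08706e+02 3.02117e+02 2.78570e+01 1.20000e-01] [-0.43281229  0.30473085 -0.28548022]
tip [[502.32885447 313.39425236  34.85689389]]
```

View pics/j.png

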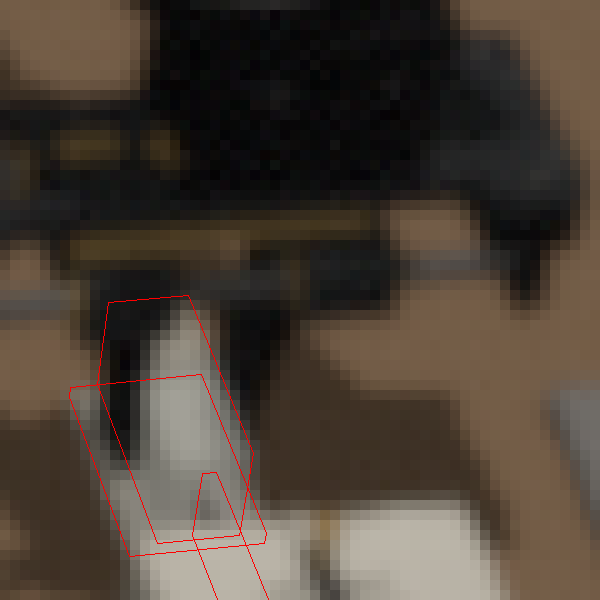

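send_rows([
  [[0, 0.08, 0, 0], [0.2, 0, 0, 0], [0.2, 0, 0, 0], [0.2, 0, 0, 0], [0.1, 0, 0, 0], [0, 0, 0, 0], [0, 0, 0, 0], [0, 0, 0, 0]],
])

```text
time_s: 10.5
eef_pos: [415.2, 301.8, 27.0]
tcp_rot: [0.0, 0.998, 0.06, -0.0]
wrist_force: [0.1, -0.0, -0.2]
grip_width: 0.275
grasp_force: 9.0
```

send_rows([
  [[0.1, 0, 0, 0], [0.1, 0, 0, 0], [0.1, 0, 0, 0], [0.1, 0, 0, 0], [0.1, 0, 0, 0], [0.1, 0, 0, 0], [0, 0, 0, 0], [0, 0, 0, 0]],
])

```text
time_s: 11.3
eef_pos: [421.2, 302.6, 27.0]
tcp_rot: [0.0, 0.998, 0.06, -0.0]
wrist_force: [-0.6, -0.5, -1.4]
grip_width: 0.275
grasp_force: 9.0
```

send_rows([
  [[0.1, 0, 0, 0], [0.1, 0, 0, 0], [0.1, 0, 0, 0], [0.1, 0, 0, 0], [0, 0, 0, 0], [0, 0, 0, 0]],
])

```text
time_s: 11.9
eef_pos: [425.2, 303.0, 27.0]
tcp_rot: [0.0, 0.998, 0.06, -0.0]
wrist_force: [-0.2, -1.3, -0.5]
grip_width: 0.275
grasp_force: 9.0
```

send_rows([
  [[0, 0, 0, 0], [0, 0, 0, 0]],
])

```text
time_s: 12.1
eef_pos: [425.1, 303.0, 27.0]
tcp_rot: [0.0, 0.998, 0.06, -0.0]
wrist_force: [0.6, -0.4, -0.0]
grip_width: 0.274
grasp_force: 9.0
```

send_rows([
  [[0.1, 0, 0, 0], [0.1, 0, 0, 0], [0.1, 0, 0, 0], [0.1, 0, 0, 0], [0.1, 0, 0, 0], [0.1, 0, 0, 0], [0, 0, 0, 0], [0, 0, 0, 0]],
])

```text
time_s: 12.9
eef_pos: [431.1, 303.8, 27.0]
tcp_rot: [0.0, 0.998, 0.06, -0.0]
wrist_force: [-0.5, -0.2, -0.3]
grip_width: 0.275
grasp_force: 9.0
```

send_rows([
  [[0.1, 0, 0, 0], [0.1, 0, 0, 0], [0.1, 0, 0, 0], [0.1, 0, 0, 0], [0, 0, 0, 0], [0, 0, 0, 0]],
])

```text
time_s: 13.5
eef_pos: [434.8, 304.2, 26.9]
tcp_rot: [0.0, 0.998, 0.06, -0.0]
wrist_force: [-2.8, 0.1, 1.8]
grip_width: 0.271
grasp_force: 9.0
```

```bash
python3 - <<'E'
from h import *
F=[]
for i in range(6): sc=viewer.capture("scene"); F.append(status.observe()["wrist_force"])
t=viewer.capture("top")
p=pose();print(np.round(p,3),np.round(np.mean(F,0),2))
cv2.imwrite("pics/k.png",np.hstack([crop(t,150,180,60,60,6),crop(sc,345,170,60,60,6)]))
E
```

```text
[4.34940e+02 3.04182e+02 2.69490e+01 1.20000e-01] [-2.57 -0.26  0.07]
```

View pics/k.png

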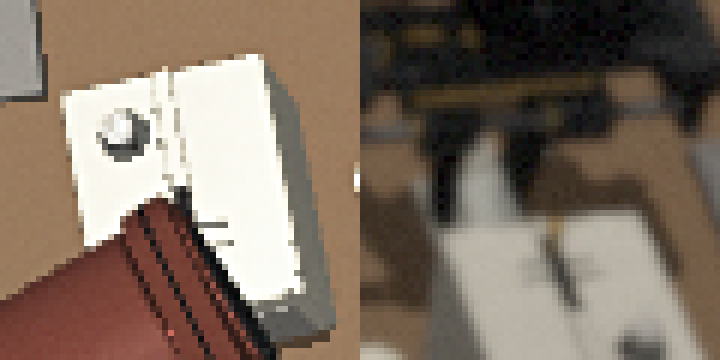

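Blade is in the slot and bearing on the stop with 2.6 N, which is the stop's friction. Pointer at (555,228) in the right half. Now measuring the pointer against the dark lines.

```bash
cat > ptr.py <<'E'
from h import *
from scipy.ndimage import map_coordinates
Q={"A":{"top":(566,321.6,.115),"scene":(567.2,319.4,.115)},"B":{"top":(610.9,-124.7,-.173),"scene":(611.7,-127.4,-.177)}}
def loc(q,X):
    d=X[:,:2]-np.array(q[:2]);c,s=np.cos(q[2]),np.sin(q[2]);return np.stack([d[:,0]*c+d[:,1]*s,d[:,1]*c-d[:,0]*s],1)
def lines(im,c,q):
    xs=np.arange(-40,-5,.25);pr=0
    for y in(-10,-8.5,-7,7,8.5,10):
        uv=proj(c,tf(q,np.stack([xs,xs*0+y,xs*0+95],1)))
        pr=pr+map_coordinates(im.mean(2),[uv[:,1],uv[:,0]],order=1)/6
    base=np.percentile(pr,80);w=np.clip(base*.97-pr,0,None)
    a=(xs>-33)&(xs<-21.5);b=(xs>-21.5)&(xs<-10)
    return [round(float((xs[k]*w[k]).sum()/w[k].sum()),2) for k in(a,b)]
def brass(im,c,q):
    uv=proj(c,tf(q,[[-28,0,97]]))[0].round().astype(int);x0,y0=uv-[9,12]
    p=im[y0:y0+24,x0:x0+18].astype(float);sat=(p[:,:,0]-p[:,:,2])/np.maximum(p[:,:,0],1);
    yy,xx=np.mgrid[y0:y0+24,x0:x0+18];L=loc(q,ray(c,np.stack([xx.ravel(),yy.ravel()],1),95))
    ok=((abs(L[:,1])<4)&(L[:,0]>-50)&(L[:,0]<-8)).reshape(24,18)
    w=np.where(ok,np.clip(sat-(.45 if c=="top" else .2),0,None),0)*p[:,:,0]
    if w.sum()<1:return None
    u=np.array([(w*xx).sum(),(w*yy).sum()])/w.sum()
    return u.round(2).tolist(),loc(q,ray(c,[u],95)).round(2).tolist(),loc(q,ray(c,[u],102)).round(2).tolist()
E
python3 - <<'E'
from ptr import *
t=np.load("t1.npy");s=np.load("s0.npy").astype(float)
s1=np.mean([viewer.capture("scene").astype(float) for _ in range(4)],0)
for n in "AB":
    print(n,"lines top",lines(t,"top",Q[n]["top"]),"scene",lines(s,"scene",Q[n]["scene"]))
    print("brass top",brass(t,"top",Q[n]["top"]),"scene",brass(s,"scene",Q[n]["scene"]),"now",brass(s1,"scene",Q[n]["scene"]))
E
```

```text
A lines top [-26.87, -16.54] scene [-27.02, -18.89]
brass top ([181.48, 223.58], [[-32.57, 0.69]], [[-34.13, -0.49]]) scene ([376.46, 209.61], [[-42.92, 1.76]], [[-35.87, -1.26]]) now ([376.57, 209.54], [[-43.18, 2.13]], [[-36.12, -0.89]])
B lines top [-27.26, -16.99] scene [-27.34, -18.26]
brass top ([347.69, 190.09], [[-29.4, -0.62]], [[-31.24, 0.15]]) scene ([208.06, 225.11], [[-40.37, -2.13]], [[-33.8, 0.62]]) now ([208.08, 225.09], [[-40.45, -2.1]], [[-33.88, 0.66]])
```

send_rows([
  [[0.15, 0, 0, 0], [0.15, 0, 0, 0], [0.15, 0, 0, 0], [0.15, 0, 0, 0], [0.15, 0, 0, 0], [0.15, 0, 0, 0], [0, 0, 0, 0], [0, 0, 0, 0]],
])

```text
time_s: 14.85
eef_pos: [444.4, 305.3, 27.1]
tcp_rot: [-0.0, 0.998, 0.06, 0.0]
wrist_force: [-1.3, -0.9, -0.7]
grip_width: 0.277
grasp_force: 9.0
```

```bash
python3 - <<'E'
from ptr import *
s1=np.mean([viewer.capture("scene").astype(float) for _ in range(4)],0)
print(pose().round(3),status.observe()["wrist_force"].round(1),brass(s1,"scene",Q["A"]["scene"]),unitfit(s1,"scene",(354,200,52,42),np.array([567.2,318.9,.12])))
E
```

```text
[4.44381e+02 3.05385e+02 2.71870e+01 1.20000e-01] [-0.2  0.4 -0.8] ([377.27, 211.58], [[-35.37, 1.75]], [[-28.38, -1.26]]) (array([5.66889139e+02, 3.18609252e+02, 1.15301497e-01]), np.float64(0.061276182532310486))
```

send_rows([
  [[0.15, 0, 0, 0], [0.15, 0, 0, 0], [0.15, 0, 0, 0], [0, 0, 0, 0], [0, 0, 0, 0], [0, 0, 0, 0]],
])

```text
time_s: 15.65
eef_pos: [448.8, 305.9, 27.1]
tcp_rot: [-0.0, 0.998, 0.06, 0.0]
wrist_force: [-2.0, 0.9, 0.2]
grip_width: 0.273
grasp_force: 9.0
```

```bash
python3 - <<'E'
from ptr import *
s1=np.mean([viewer.capture("scene").astype(float) for _ in range(6)],0)
print(pose().round(3),status.observe()["wrist_force"].round(1),brass(s1,"scene",Q["A"]["scene"]))
cv2.imwrite("pics/l.png",crop(s1.astype(np.uint8),360,195,40,40,12))
E
```

```text
[4.48786e+02 3.05925e+02 2.71470e+01 1.20000e-01] [-0.8 -0.5 -1.6] ([377.71, 212.66], [[-31.23, 1.76]], [[-24.28, -1.25]])
```

View pics/l.png

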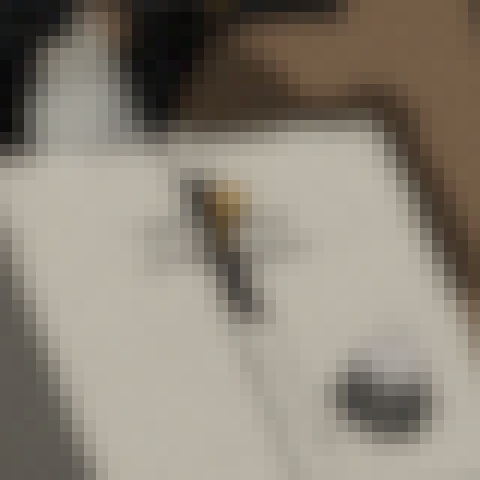

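v ≈ 15 mm; in the crop the pointer's foot sits between the dark lines (rows 195–265). Unit A's stop is set. Retracting and moving to B.

```bash
python3 - <<'E'
from h import *
c=[448.8-50*np.cos(.12),305.9-50*np.sin(.12),100,.12]
c=plan(c,[445.1,-97.3,100,-.175],42)
E
```

```text
[[-0.02, 4.0, -0.0, 0.03], [0.1, 4.0, -0.0, 0.03], [0.22, 3.99, -0.0, 0.03], [0.34, 3.98, -0.0, 0.03], [0.46, 3.97, -0.0, 0.03], [0.58, 3.96, -0.0, 0.03], [0.7, 3.94, -0.0, 0.03], [0.81, 3.91, -0.0, 0.03]]
[[0.93, 3.89, -0.0, 0.03], [1.05, 3.86, -0.0, 0.02]]
end [445.099, -97.291, 100.0, -0.17]
```

send_rows([
  [[-0.5, 0, 0, 0], [-1, 0, 0, 0], [-1.5, 0, 0, 0], [-2, 0, 0, 0], [0, 0, -1.8, 0], [0, 0, -2.5, 0], [0, 0, -3, 0], [0, 0, 0, 0]],
])

```text
time_s: 16.75
eef_pos: [401.0, 301.5, 104.3]
tcp_rot: [-0.002, 0.998, 0.06, 0.004]
wrist_force: [1.2, 0.3, -0.5]
grip_width: 0.277
grasp_force: 9.0
```

send_rows([
  [[0, 4.0, 0, 0.03], [0.1, 4.0, 0, 0.03], [0.2, 4, 0, 0.03], [0.3, 4, 0, 0.03], [0.5, 4, 0, 0.03], [0.6, 4, 0, 0.03], [0.7, 3.9, 0, 0.03], [0.8, 3.9, 0, 0.03]],
])

```text
time_s: 17.55
eef_pos: [434.7, -19.6, 99.2]
tcp_rot: [-0.0, 0.998, -0.061, -0.0]
wrist_force: [0.9, -0.1, -1.4]
grip_width: 0.276
grasp_force: 9.0
```

send_rows([
  [[0.9, 3.9, 0, 0.03], [1.0, 3.9, 0, 0.02], [0, 0, 0, 0], [0, 0, 0, 0], [0, 0, 0, 0], [0, 0, 0, 0]],
])

```text
time_s: 18.15
eef_pos: [443.6, -96.9, 99.6]
tcp_rot: [-0.0, 0.996, -0.084, -0.0]
wrist_force: [0.0, 1.3, -2.0]
grip_width: 0.278
grasp_force: 9.0
```

```bash
python3 - <<'E'
from ptr import *
s1=np.mean([viewer.capture("scene").astype(float) for _ in range(4)],0)
p=pose();print(p.round(3),status.observe()["wrist_force"].round(1),status.observe()["grasp_force"])
print("A",brass(s1,"scene",Q["A"]["scene"]))
c=plan(p,[445.1,-97.3,27,-.175],25)
dz=p[2]-11
uv=proj("scene",tf([p[0],p[1],p[3]],[[95,0,dz+18],[35,0,dz+18]])).astype(int);print(uv.tolist())
x,y=uv.min(0)-[25,35];o=crop(s1.astype(np.uint8),x,y,60,60,8)
for b in GB:
    h=hull("scene",[p[0]-2.5,p[1]-.8,p[3]],(*b[:4],b[4]+dz,b[5]+dz));h=((h-[x,y]+.5)*8-.5)
    cv2.polylines(o,[np.round(h).astype(int)],True,(0,0,255),1)
cv2.imwrite("pics/m.png",o)
E
```

```text
[ 4.44061e+02 -9.74330e+01  1.00044e+02 -1.69000e-01] [-0.3 -0.  -0.2] 8.999928552657366
A ([377.72, 212.66], [[-31.22, 1.76]], [[-24.27, -1.25]])
[[0.03, -0.01, 2.43, 0.0], [0.04, -0.01, 2.44, 0.0], [0.03, -0.01, 2.43, 0.01]]
end [445.097, -97.305, 27.044, -0.179]
[[212, 212], [218, 197]]
```

View pics/m.png

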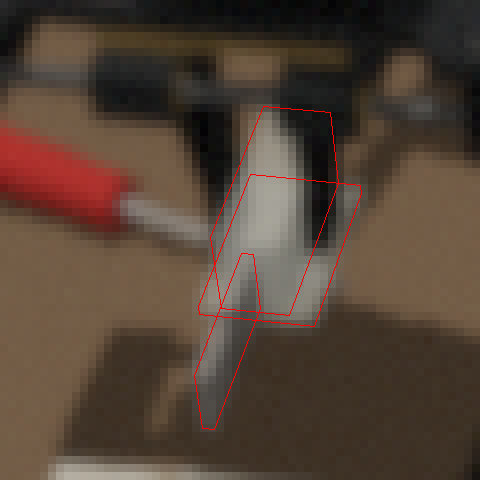

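The held gauge matches the projected model within about half a pixel (tip at (208,428)), and A's pointer stayed put. Descending in front of B.

send_rows([
  [[0.03, 0, 2.4, 0], [0.03, 0, 2.4, 0], [0.03, 0, 1.5, 0.006], [0, 0, 1.0, 0], [0, 0, 0, 0], [0, 0, 0, 0], [0, 0, 0, 0], [0, 0, 0, 0]],
])

```text
time_s: 19.15
eef_pos: [445.7, -98.7, 28.0]
tcp_rot: [0.0, 0.996, -0.088, 0.001]
wrist_force: [0.4, 0.1, -0.1]
grip_width: 0.275
grasp_force: 9.0
```

```bash
python3 - <<'E'
from h import *
viewer.capture("scene");p=pose();print(p.round(3),"tip",tf([p[0],p[1],p[3]],[[94.3,0,0],[114.3,0,0]]).round(1).tolist(),status.observe()["wrist_force"].round(1))
E
```

```text
[ 4.45579e+02 -9.86270e+01  2.78530e+01 -1.76000e-01] tip [[538.4, -115.2, 0.0], [558.1, -118.7, 0.0]] [-0.8  0.3 -1. ]
```

send_rows([
  [[0.2, 0, 0, 0], [0.2, 0, 0, 0], [0.2, 0, 0, 0], [0, 0, 0, 0], [0, 0, 0, 0], [0, 0, 0, 0]],
])

```text
time_s: 19.8
eef_pos: [450.7, -99.4, 27.0]
tcp_rot: [-0.0, 0.996, -0.088, -0.0]
wrist_force: [-0.6, -0.9, -0.4]
grip_width: 0.275
grasp_force: 9.0
```

```bash
python3 - <<'E'
from h import *
viewer.capture("scene");p=pose();print(p.round(3),"tip",tf([p[0],p[1],p[3]],[[94.3,0,0],[108.3,0,0]]).round(1).tolist(),status.observe()["wrist_force"].round(1))
E
```

```text
[ 4.50663e+02 -9.93560e+01  2.69490e+01 -1.76000e-01] tip [[543.5, -115.9, 0.0], [557.3, -118.3, 0.0]] [-0.1 -0.6 -1.3]
```

send_rows([
  [[0.2, -0.1, 0, 0], [0.2, 0, 0, 0], [0.2, 0, 0, 0], [0.2, 0, 0, 0], [0.1, 0, 0, 0], [0.1, 0, 0, 0], [0, 0, 0, 0], [0, 0, 0, 0]],
])

```text
time_s: 20.65
eef_pos: [460.8, -100.2, 27.0]
tcp_rot: [-0.0, 0.996, -0.088, -0.0]
wrist_force: [0.4, 0.6, -0.4]
grip_width: 0.274
grasp_force: 9.0
```

send_rows([
  [[0.1, 0, 0, 0], [0.1, 0, 0, 0], [0.1, 0, 0, 0], [0.1, 0, 0, 0], [0.1, 0, 0, 0], [0, 0, 0, 0], [0, 0, 0, 0]],
])

```text
time_s: 21.35
eef_pos: [465.7, -101.1, 27.0]
tcp_rot: [0.0, 0.996, -0.088, -0.0]
wrist_force: [-0.7, 0.3, -0.9]
grip_width: 0.278
grasp_force: 9.0
```

send_rows([
  [[0.1, 0, 0, 0], [0.1, 0, 0, 0], [0.1, 0, 0, 0], [0.1, 0, 0, 0], [0.1, 0, 0, 0], [0, 0, 0, 0], [0, 0, 0, 0]],
])

```text
time_s: 22.05
eef_pos: [470.7, -102.0, 27.0]
tcp_rot: [0.0, 0.996, -0.088, -0.0]
wrist_force: [-0.6, -0.5, -0.4]
grip_width: 0.271
grasp_force: 9.0
```

send_rows([
  [[0.15, 0, 0, 0], [0.15, 0, 0, 0], [0.15, 0, 0, 0], [0.15, 0, 0, 0], [0.15, 0, 0, 0], [0.15, 0, 0, 0], [0, 0, 0, 0], [0, 0, 0, 0]],
])

```text
time_s: 22.85
eef_pos: [479.5, -103.5, 27.0]
tcp_rot: [-0.0, 0.996, -0.088, -0.0]
wrist_force: [-0.6, -0.8, -0.3]
grip_width: 0.274
grasp_force: 9.0
```

send_rows([
  [[0.1, 0, 0, 0], [0.1, 0, 0, 0], [0.1, 0, 0, 0], [0.1, 0, 0, 0], [0.1, 0, 0, 0], [0.1, 0, 0, 0], [0, 0, 0, 0], [0, 0, 0, 0]],
])

```text
time_s: 23.65
eef_pos: [485.2, -104.5, 26.9]
tcp_rot: [-0.0, 0.996, -0.088, -0.0]
wrist_force: [-2.0, 0.4, -0.8]
grip_width: 0.275
grasp_force: 9.0
```

```bash
python3 - <<'E'
from ptr import *
I=[];F=[]
for _ in range(5): I.append(viewer.capture("scene").astype(float));F.append(status.observe()["wrist_force"])
s1=np.mean(I,0)
print(pose().round(3),np.mean(F,0).round(1),brass(s1,"scene",Q["B"]["scene"]))
E
```

```text
[ 4.85268e+02 -1.04510e+02  2.69420e+01 -1.76000e-01] [-2.7  0.3  0.2] ([207.93, 225.5], [[-38.98, -2.06]], [[-32.42, 0.7]])
```

send_rows([
  [[0.15, 0, 0, 0], [0.15, 0, 0, 0], [0.15, 0, 0, 0], [0.15, 0, 0, 0], [0.1, 0, 0, 0], [0, 0, 0, 0], [0, 0, 0, 0], [0, 0, 0, 0]],
])

```text
time_s: 24.7
eef_pos: [492.6, -105.9, 27.1]
tcp_rot: [0.0, 0.996, -0.088, 0.0]
wrist_force: [-1.7, 0.3, -1.7]
grip_width: 0.273
grasp_force: 9.0
```

```bash
python3 - <<'E'
from ptr import *
I=[];F=[]
for _ in range(5): I.append(viewer.capture("scene").astype(float));F.append(status.observe()["wrist_force"])
s1=np.mean(I,0)
print(pose().round(3),np.mean(F,0).round(1),brass(s1,"scene",Q["B"]["scene"]),brass(s1,"scene",Q["A"]["scene"]))
E
```

```text
[ 4.92568e+02 -1.05866e+02  2.71790e+01 -1.76000e-01] [-1.   0.2 -1.5] ([207.3, 227.1], [[-33.18, -2.07]], [[-26.67, 0.69]]) ([377.71, 212.62], [[-31.4, 1.79]], [[-24.44, -1.23]])
```

send_rows([
  [[0.07, 0, 0, 0], [0.06, 0, 0, 0], [0, 0, 0, 0], [0, 0, 0, 0], [0, 0, 0, 0]],
])

```text
time_s: 25.45
eef_pos: [493.6, -106.0, 27.0]
tcp_rot: [-0.0, 0.996, -0.088, 0.0]
wrist_force: [-2.1, 0.7, -0.6]
grip_width: 0.272
grasp_force: 9.0
```

```bash
python3 - <<'E'
from ptr import *
I=[viewer.capture("scene").astype(float) for _ in range(5)]
s1=np.mean(I,0);p=pose()
print(p.round(3),brass(s1,"scene",Q["B"]["scene"]))
c=[p[0]-50*np.cos(p[3]),p[1]-50*np.sin(p[3]),80,p[3]]
c=plan(c,[464.5,52.5,80,1.46],40)
E
```

```text
[ 4.93617e+02 -1.06033e+02  2.70530e+01 -1.76000e-01] ([207.26, 227.3], [[-32.44, -1.98]], [[-25.95, 0.78]])
[[-0.05, -1.26, -0.0, -0.14], [0.12, -1.25, -0.0, -0.13], [0.28, -1.23, -0.0, -0.14], [0.45, -1.17, -0.0, -0.14], [0.62, -1.1, -0.0, -0.13], [0.75, -1.02, -0.0, -0.14], [0.88, -0.89, -0.0, -0.13], [0.99, -0.78, -0.0, -0.14]]
[[1.09, -0.63, -0.0, -0.14], [1.17, -0.47, -0.0, -0.13], [1.22, -0.32, -0.0, -0.14], [1.25, -0.14, -0.0, -0.14]]
end [464.498, 52.503, 80.0, 1.464]
```

send_rows([
  [[-0.5, 0, 0, 0], [-1, 0, 0, 0], [-1.5, 0, 0, 0], [-2, 0, 0, 0], [0, 0, -1.8, 0], [0, 0, -2.5, 0], [0, 0, -2.5, 0], [0, 0, -0.5, 0]],
])

```text
time_s: 26.5
eef_pos: [446.2, -98.0, 103.0]
tcp_rot: [0.001, 0.996, -0.088, 0.003]
wrist_force: [1.3, -0.6, -0.3]
grip_width: 0.274
grasp_force: 9.0
```

send_rows([
  [[-0.05, -1.26, 0, -0.14], [0.12, -1.25, 0, -0.13], [0.28, -1.23, 0, -0.14], [0.45, -1.17, 0, -0.14], [0.62, -1.1, 0, -0.13], [0.75, -1.02, 0, -0.14], [0.88, -0.89, 0, -0.13], [0.99, -0.78, 0, -0.14]],
])

```text
time_s: 27.3
eef_pos: [457.0, 3.2, 98.9]
tcp_rot: [-0.0, 0.896, 0.444, -0.0]
wrist_force: [0.6, 0.9, -0.7]
grip_width: 0.272
grasp_force: 9.0
```

send_rows([
  [[1.0, -0.6, 0, -0.14], [1.0, -0.4, 0, -0.13], [1.0, -0.3, 0, -0.14], [0.9, -0.1, 0, -0.12], [0, 0, 2, 0], [0, 0, 2, 0], [0, 0, 0, 0], [0, 0, 0, 0]],
])

```text
time_s: 28.1
eef_pos: [461.9, 44.2, 59.3]
tcp_rot: [-0.001, 0.751, 0.661, -0.001]
wrist_force: [0.5, -0.9, -0.4]
grip_width: 0.276
grasp_force: 9.0
```

```bash
python3 - <<'E'
from h import *
for _ in range(5):viewer.capture("scene")
p=pose();print(p.round(3),status.observe()["wrist_force"].round(1));plan(p,[465,46,13,1.44],20)
E
```

```text
[463.649  44.053  60.984   1.444] [0.4 0.3 0.2]
[[0.07, 0.04, 1.6, 0.0], [0.07, 0.03, 1.6, 0.0], [0.07, 0.04, 1.6, 0.0]]
end [465.006, 45.997, 12.984, 1.444]
```

Now lower onto the pad: 61 to about 11.5, slowly at the end.

send_rows([
  [[0.1, 0.05, 1.5, 0], [0.1, 0.05, 1.5, 0], [0, 0, 0.8, 0], [0, 0, 0.5, 0], [0, 0, 0.3, 0], [0, 0, 0.1, 0], [0, 0, 0, 0], [0, 0, 0, 0]],
])

```text
time_s: 29.15
eef_pos: [464.5, 46.0, 13.5]
tcp_rot: [0.0, 0.751, 0.661, 0.0]
wrist_force: [-0.5, -0.2, -0.1]
grip_width: 0.277
grasp_force: 9.0
```

send_rows([
  [[0, 0, 0.1, 0], [0, 0, 0.1, 0], [0, 0, 0, 0], [0, 0, 0, 0], [0, 0, 0, 0]],
])

```text
time_s: 29.65
eef_pos: [464.2, 46.0, 11.1]
tcp_rot: [0.0, 0.751, 0.661, 0.0]
wrist_force: [0.7, -0.2, -1.4]
grip_width: 0.275
grasp_force: 9.0
```

send_rows([
  [[0, 0, 0, 0], [0, 0, 0, 0], [0, 0, 0, 0], [0, 0, 0, 0], [0, 0, 0, 0]],
], claw=5)

```text
time_s: 30.15
eef_pos: [464.0, 46.0, 11.0]
tcp_rot: [-0.0, 0.751, 0.661, -0.0]
wrist_force: [0.0, 0.2, 0.2]
grip_width: 0.558
grasp_force: 0.0
```

send_rows([
  [[0, 0, -1, 0], [0, 0, -2, 0], [0, 0, -3, 0], [0, 0, -4, 0], [0, 0, -4, 0], [0, 0, -4, 0], [0, 0, 0, 0], [0, 0, 0, 0]],
])

```text
time_s: 30.95
eef_pos: [465.0, 46.0, 192.9]
tcp_rot: [0.001, 0.751, 0.661, 0.001]
wrist_force: [-0.6, 0.2, -1.2]
grip_width: 0.575
grasp_force: 0.0
```

```bash
python3 - <<'E'
from ptr import *
for _ in range(4): s=viewer.capture("scene")
x0=np.array([463,45,1.45])
print(pose().round(2),gaugefit("scene",s,(262,203,37,27),x0))
# pins via both cams / targets
for n,q in(("A",(567,319.3,.115)),("B",(611.7,-126.8,-.175))): print(n,tf(q,[[30,20,0]]).round(1))
E
```

```text
[462.94  46.1  189.47   1.44] (array([423.92040078,  52.71762053,   1.54611301]), np.float64(0.013546614974349348))
A [[594.5 342.6   0. ]]
B [[ 644.7 -112.3    0. ]]
```

```bash
python3 - <<'E'
from ptr import *
s=viewer.capture("scene");t=viewer.capture("top")
cv2.imwrite("pics/n.png",np.hstack([crop(t,230,200,100,90,4),crop(s,230,160,100,90,4)]))
E
```

```text
(no output)
```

View pics/n.png

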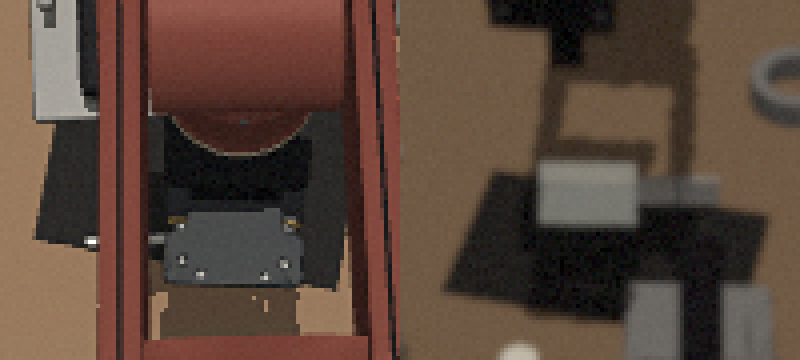

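The gauge has been knocked about 4 cm towards the robot: its tip at right crop (718,190) is off the pad. I'll regrasp it and put it back.

```bash
python3 - <<'E'
from ptr import *
s=np.mean([viewer.capture("scene").astype(float) for _ in range(4)],0)
m=satmask(s)  # grey vs brown/black
g=s.min(2);m=np.clip((g-78)/(30),0,1)
print(np.round(g[195:222:3,258:315:4]).astype(int))
r,e=fith("scene",(258,194,56,24),m,np.array([424,52,1.55]),GB);print(r,e)
p=pose();print(p);plan(p,[r[0]+2,r[1]+.8,100,r[2]])
E
```

```text
[[ 67  64  32  42  38  48  48  54  50  62  36  39  69  68  70]
 [ 68  59  38  38  38  39  36  37  34  62  37  38  68  67  69]
 [ 66  58 110 111 112 111 108 108  42  66  37  48  69  69  70]
 [ 32  28 118 121 123 122 121 122  66  70  59  76  95  77  68]
 [ 22  18 106 111 112 113 110 112  78  76  67  76  80  73  68]
 [ 26  15 108 112 112 113 113 113  73  68  61  68  73  68  67]
 [ 28  16 110 111 112 112 112 112  28  19  10  14  26  31  35]
 [ 30  13  57  61  67  66  67  68  18  14  10  13  24  26  26]
 [ 25  10  14  14  18  13  15  14  14  13  15  18  22  26  27]]
[423.63500102  52.30371874   1.55449358] 0.11021077231755332
[463.82722677  46.08115326 190.52782577   1.44381021]
[[0.07, -1.29, 3.02, -0.04], [0.12, -1.29, 3.02, -0.03], [0.16, -1.29, 3.01, -0.04]]
end [425.585, 53.058, 100.028, 1.554]
```

send_rows([
  [[0.07, -1.3, 3, -0.04], [0.12, -1.3, 3, -0.03], [0.16, -1.3, 3, -0.04], [0, 0, 2.5, 0], [0, 0, 2.5, 0], [0, 0, 1.0, 0], [0, 0, 0, 0], [0, 0, 0, 0]],
], claw=6)

```text
time_s: 32.25
eef_pos: [426.3, 53.0, 41.8]
tcp_rot: [0.0, 0.713, 0.701, 0.0]
wrist_force: [0.6, -0.1, 0.3]
grip_width: 0.688
grasp_force: 0.0
```

```bash
python3 - <<'E'
from ptr import *
for _ in range(3): s=viewer.capture("scene").astype(float)
r,e=fith("scene",(258,203,56,15),np.clip((s.min(2)-78)/30,0,1),np.array([424,52,1.55]),GB);print(r,e)
print(pose(),status.observe()["wrist_force"])
E
```

```text
[421.8534787   54.50084431   2.26497035] 0.14606909567212303
[426.84048965  52.98797547  42.38724559   1.55378643] [-0.92693132  0.03734046  0.30286227]
```

send_rows([
  [[0, 0, 1, 0], [0, 0, 1, 0], [0, 0, 0.7, 0], [0, 0, 0.3, 0], [0, 0, 0, 0], [0, 0, 0, 0], [0, 0, 0, 0]],
])

```text
time_s: 33.1
eef_pos: [425.8, 53.0, 11.3]
tcp_rot: [0.0, 0.713, 0.701, 0.0]
wrist_force: [-0.2, -0.4, 0.1]
grip_width: 0.691
grasp_force: 0.0
```

send_rows([
  [[0, 0, 0, 0], [0, 0, 0, 0], [0, 0, 0, 0], [0, 0, 0, 0], [0, 0, 0, 0], [0, 0, 0, 0], [0, 0, 0, 0], [0, 0, 0, 0]],
], claw=2, force=9)

```text
time_s: 33.9
eef_pos: [425.6, 53.0, 11.1]
tcp_rot: [0.0, 0.713, 0.701, 0.0]
wrist_force: [0.0, 0.4, 0.9]
grip_width: 0.273
grasp_force: 9.0
```

send_rows([
  [[0, 0, -1, 0], [0, 0, -1, 0], [-0.2, 1.3, 0, 0.04], [-0.2, 1.3, 0, 0.04], [-0.2, 1.3, 0, 0.03], [0, 0, 0, 0], [0, 0, 0, 0], [0, 0, 0, 0]],
])

```text
time_s: 34.7
eef_pos: [463.3, 45.0, 31.1]
tcp_rot: [-0.0, 0.75, 0.661, -0.0]
wrist_force: [-0.2, -0.2, -0.8]
grip_width: 0.276
grasp_force: 9.0
```

send_rows([
  [[0, 0, 0.8, 0], [0, 0, 0.7, 0], [0, 0, 0.3, 0], [0, 0, 0.1, 0], [0, 0, 0.1, 0], [0, 0, 0, 0], [0, 0, 0, 0], [0, 0, 0, 0]],
])

```text
time_s: 35.5
eef_pos: [464.3, 44.8, 11.1]
tcp_rot: [0.0, 0.751, 0.661, 0.0]
wrist_force: [0.5, -0.3, -1.6]
grip_width: 0.276
grasp_force: 9.0
```

send_rows([
  [[0, 0, 0, 0], [0, 0, 0, 0], [0, 0, 0, 0], [0, 0, 0, 0], [0, 0, 0, 0]],
], claw=5)

```text
time_s: 36.0
eef_pos: [464.1, 44.9, 11.1]
tcp_rot: [0.0, 0.751, 0.661, 0.0]
wrist_force: [0.4, -0.6, -0.1]
grip_width: 0.557
grasp_force: 0.0
```

send_rows([
  [[0, 0, -1, 0], [0, 0, -2, 0], [0, 0, -3, 0], [0, 0, -4, 0], [0, 0, -4, 0], [0, 0, -4, 0], [0, 0, 0, 0]],
])

```text
time_s: 36.7
eef_pos: [468.2, 44.6, 198.5]
tcp_rot: [0.004, 0.751, 0.661, 0.004]
wrist_force: [0.8, 0.1, 0.4]
grip_width: 0.577
grasp_force: 0.0
```

```bash
python3 - <<'E'
from ptr import *
for _ in range(3): s=viewer.capture("scene").astype(float)
print(gaugefit("scene",s,(258,198,41,30),np.array([463,45,1.45])))
p=pose();print(p.round(3));c=plan(p,[564.5,310,190,p[3]],42)
E
```

```text
(array([462.69105691,  45.10034227,   1.43353213]), np.float64(0.029294430259146343))
[463.922  44.848 191.212   1.444]
[[3.94, 0.95, 0.02, -0.0], [3.94, 0.94, 0.01, -0.0], [3.94, 0.95, 0.02, -0.0], [3.94, 0.94, 0.02, -0.0], [3.94, 0.95, 0.02, -0.0], [3.94, 0.94, 0.01, -0.0], [3.94, 0.95, 0.02, -0.0]]
end [564.506, 310.048, 190.012, 1.444]
```

The gauge sits back on the pad as planned. Next, unit A's pin with the fingers shut.

```bash
python3 - <<'E'
from ptr import *
c=plan(pose(),[593.5,341.5,150,1.444],42)
c=plan([593.5,341.5,150,1.444],[643.5,-112,150,1.444],45)
E
```

```text
[[3.88, 1.14, 0.52, -0.0], [3.89, 1.13, 0.51, -0.0], [3.88, 1.14, 0.52, -0.0], [3.88, 1.14, 0.51, -0.0], [3.89, 1.14, 0.52, -0.0], [3.88, 1.13, 0.51, -0.0], [3.88, 1.14, 0.52, -0.0], [3.89, 1.14, 0.51, -0.0]]
end [593.525, 341.527, 150.012, 1.444]
[[-4.03, 0.97, -0.0, -0.0], [-4.03, 0.97, -0.0, -0.0], [-4.04, 0.98, -0.0, -0.0], [-4.03, 0.97, -0.0, -0.0], [-4.03, 0.97, -0.0, -0.0], [-4.03, 0.97, -0.0, -0.0], [-4.04, 0.98, -0.0, -0.0], [-4.03, 0.97, -0.0, -0.0]]
[[-4.03, 0.97, -0.0, -0.0], [-4.03, 0.97, -0.0, -0.0], [-4.03, 0.97, -0.0, -0.0]]
end [643.458, -111.958, 150.0, 1.444]
```

send_rows([
  [[3.9, 1.14, 0.5, 0], [3.9, 1.14, 0.5, 0], [3.9, 1.14, 0.5, 0], [3.9, 1.14, 0.5, 0], [3.9, 1.14, 0.5, 0], [3.9, 1.14, 0.5, 0], [3.9, 1.14, 0.5, 0], [3.8, 1.14, 0.5, 0]],
], claw=0)

```text
time_s: 37.65
eef_pos: [593.0, 342.9, 148.0]
tcp_rot: [-0.001, 0.75, 0.661, -0.002]
wrist_force: [0.3, 0.1, 0.5]
grip_width: 0.018
grasp_force: 0.0
```

send_rows([
  [[0, 0, 1, 0], [0, 0, 1, 0], [0, 0, 0.8, 0], [0, 0, 0, 0], [0, 0, 0, 0], [0, 0, 0, 0], [0, 0, 0, 0]],
])

```text
time_s: 38.35
eef_pos: [594.5, 341.6, 124.2]
tcp_rot: [0.0, 0.751, 0.661, 0.001]
wrist_force: [-0.1, -1.2, 0.1]
grip_width: 0.01
grasp_force: 0.0
```

```bash
python3 - <<'E'
from ptr import *
s=viewer.capture("scene");p=pose();print(p.round(2),status.observe()["wrist_force"].round(1),status.observe()["grip_width"])
o=crop(s,345,170,64,60,8);u=((proj("scene",[p[:3]-[2,.8,0],[591.5,340.7,109]])-[345,170]+.5)*8).astype(int)
cv2.circle(o,u[0].tolist(),4,(0,0,255),1);cv2.circle(o,u[1].tolist(),4,(0,255,0),1);cv2.imwrite("pics/o.png",o)
E
```

```text
[594.47 341.66 124.08   1.44] [1.1 1.1 0.5] 0.0025433172724213596
```

View pics/o.png

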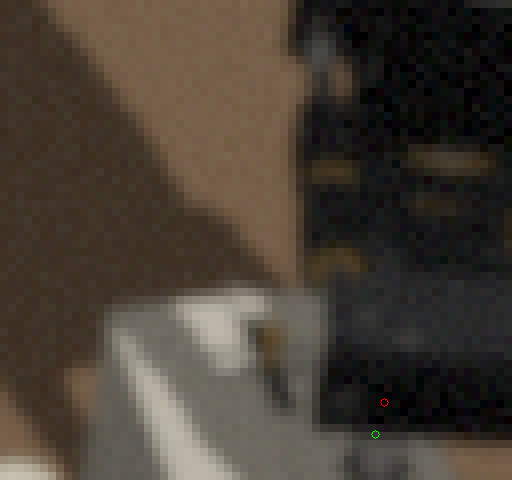

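Fingers shut at (390,410), directly above A's pin (375,455). Pressing slowly.

send_rows([
  [[0, 0, 0.5, 0], [0, 0, 0.5, 0], [0, 0, 0.3, 0], [0, 0, 0.2, 0], [0, 0, 0.2, 0], [0, 0, 0, 0], [0, 0, 0, 0]],
])

```text
time_s: 39.1
eef_pos: [594.1, 341.8, 105.8]
tcp_rot: [0.0, 0.751, 0.661, 0.0]
wrist_force: [0.4, -0.2, 0.1]
grip_width: 0.007
grasp_force: 0.0
```

send_rows([
  [[0, 0, 0.1, 0], [0, 0, 0.1, 0], [0, 0, 0.1, 0], [0, 0, 0.1, 0], [0, 0, 0.1, 0], [0, 0, 0.1, 0], [0, 0, 0, 0], [0, 0, 0, 0]],
])

```text
time_s: 39.9
eef_pos: [594.2, 341.9, 99.9]
tcp_rot: [0.0, 0.751, 0.661, 0.0]
wrist_force: [0.1, 0.7, 2.4]
grip_width: 0.004
grasp_force: 0.7
```

send_rows([
  [[0, 0, 0.1, 0], [0, 0, 0.05, 0], [0, 0, 0.05, 0], [0, 0, 0, 0], [0, 0, 0, 0], [0, 0, 0, 0]],
])

```text
time_s: 40.5
eef_pos: [594.1, 341.9, 98.1]
tcp_rot: [0.0, 0.751, 0.661, 0.0]
wrist_force: [2.0, 1.8, 2.3]
grip_width: 0.009
grasp_force: 1.1
```

send_rows([
  [[0, 0, 0.05, 0], [0, 0, 0, 0], [0, 0, 0, 0], [0, 0, 0, 0]],
])

```text
time_s: 40.9
eef_pos: [594.1, 341.8, 97.6]
tcp_rot: [0.0, 0.751, 0.661, 0.0]
wrist_force: [3.0, 1.5, 2.1]
grip_width: 0.005
grasp_force: 1.4
```

send_rows([
  [[0, 0, -1, 0], [0, 0, -2, 0], [0, 0, -2, 0], [0, 0, 0, 0]],
])

```text
time_s: 41.3
eef_pos: [595.4, 342.4, 151.1]
tcp_rot: [0.001, 0.751, 0.661, 0.002]
wrist_force: [0.4, 0.7, -0.2]
grip_width: 0.004
grasp_force: 0.0
```

send_rows([
  [[-4, 0.97, 0, 0], [-4, 0.97, 0, 0], [-4, 0.97, 0, 0], [-4, 0.97, 0, 0], [-4, 0.97, 0, 0], [-4, 0.97, 0, 0], [-4, 0.97, 0, 0], [-4, 0.97, 0, 0]],
])

```text
time_s: 42.1
eef_pos: [629.3, 13.0, 146.2]
tcp_rot: [-0.001, 0.751, 0.661, -0.001]
wrist_force: [0.5, 0.8, -0.4]
grip_width: 0.005
grasp_force: 0.0
```

send_rows([
  [[-4, 0.97, 0, 0], [-4.2, 1, 0, 0], [-4.2, 1, 0, 0], [0, 0, 0, 0], [0, 0, 0, 0], [0, 0, 0, 0], [0, 0, 0, 0]],
])

```text
time_s: 42.8
eef_pos: [643.9, -110.6, 147.1]
tcp_rot: [-0.0, 0.75, 0.661, -0.0]
wrist_force: [-0.3, -0.1, -0.2]
grip_width: 0.005
grasp_force: 0.0
```

```bash
python3 - <<'E'
from ptr import *
for _ in range(4):t=viewer.capture("top");s=viewer.capture("scene").astype(float)
p=pose();print(p.round(2));plan(p,[643.5,-112,112,p[3]],20)
print(unitfit(s,"scene",(354,200,52,42),np.array([567.2,318.9,.12])),brass(s,"scene",Q["A"]["scene"]))
cv2.imwrite("pics/q.png",np.hstack([crop(t,150,180,64,60,6),crop(s.astype(np.uint8),348,195,64,60,6)]))
E
```

```text
[ 644.22 -111.94  147.63    1.44]
[[-0.01, -0.04, 1.78, -0.0], [-0.0, -0.03, 1.78, -0.0]]
end [643.512, -111.955, 112.03, 1.444]
(array([5.66990541e+02, 3.18806801e+02, 1.18195855e-01]), np.float64(0.043050359934568405)) ([377.71, 212.63], [[-31.36, 1.79]], [[-24.41, -1.23]])
```

View pics/q.png

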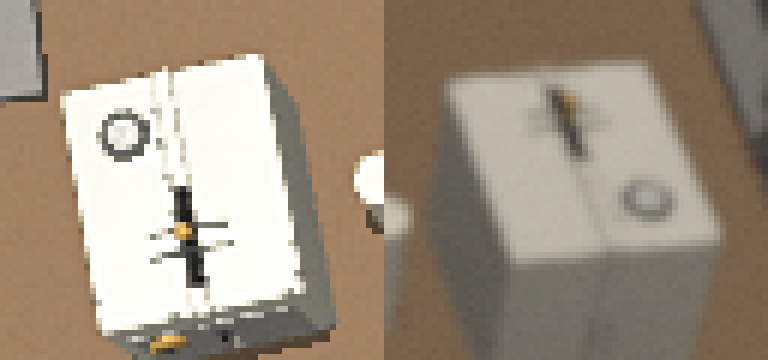

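A's pin is down (flush ring at (125,133)), the unit hasn't moved, and the pointer sits between the lines. Now pin B.

send_rows([
  [[0, 0, 1.2, 0], [0, 0, 1.2, 0], [0, 0, 0.8, 0], [0, 0, 0.4, 0], [0, 0, 0.3, 0], [0, 0, 0.2, 0], [0, 0, 0, 0], [0, 0, 0, 0]],
])

```text
time_s: 44.0
eef_pos: [644.6, -112.3, 106.8]
tcp_rot: [0.0, 0.751, 0.661, 0.0]
wrist_force: [-0.5, 0.1, -0.6]
grip_width: 0.006
grasp_force: 0.0
```

send_rows([
  [[0, 0, 0.1, 0], [0, 0, 0.1, 0], [0, 0, 0.1, 0], [0, 0, 0.1, 0], [0, 0, 0.1, 0], [0, 0, 0.1, 0], [0, 0, 0, 0], [0, 0, 0, 0]],
])

```text
time_s: 44.8
eef_pos: [644.4, -112.3, 100.6]
tcp_rot: [0.0, 0.751, 0.661, 0.0]
wrist_force: [1.5, 0.2, 1.9]
grip_width: 0.006
grasp_force: 1.2
```

send_rows([
  [[0, 0, 0.1, 0], [0, 0, 0.05, 0], [0, 0, 0.05, 0], [0, 0, 0.05, 0], [0, 0, 0, 0], [0, 0, 0, 0], [0, 0, 0, 0]],
])

```text
time_s: 45.5
eef_pos: [644.1, -112.2, 98.0]
tcp_rot: [-0.0, 0.751, 0.661, -0.0]
wrist_force: [1.4, -1.0, 2.3]
grip_width: 0.006
grasp_force: 1.3
```

Pressing B's pin the last half millimetre and rising. I also caught a measuring slip: the scanner crop was offset by 380 columns in the combined picture, so I'm redoing those positions.

send_rows([
  [[0, 0, 0.05, 0], [0, 0, 0, 0], [0, 0, 0, 0], [0, 0, -1, 0], [0, 0, -2, 0], [0, 0, -3, 0], [0, 0, -3, 0], [0, 0, 0, 0]],
])

```text
time_s: 46.3
eef_pos: [646.4, -112.8, 193.3]
tcp_rot: [0.003, 0.751, 0.661, 0.002]
wrist_force: [0.7, 0.6, 0.3]
grip_width: 0.007
grasp_force: 0.0
```

```bash
python3 - <<'E'
from ptr import *
px=lambda u,v:[222+(u-380+.5)/6-.5,148+(v+.5)/6-.5]
f=lambda L,z:np.round(ray("top",[px(*p) for p in L],z)[:,:2]-[.9,2.2],1).tolist()
print("base",f(((482,492),(692,483)),12));print("grip",f(((550,455),(605,452),(543,195),(603,195)),68));print("trig",f(((482,322),(507,322),(482,200),(510,200)),65))
t=np.load("t1.npy");g=t.max(2)
c=ray("top",[px(578,455)],68)[0];b=ray("top",[px(587,488)],12)[0]
# dark grip fit, free part of bar only
def bar(q): return None
x0=np.array([b[0]+100,b[1]-8,-.09])
m=np.clip((110-g)/50,0,1)
u0=px(520,200);u1=px(640,475);w=(int(u0[0]),int(u0[1])+4,int(u1[0]-u0[0]),int(u1[1]-u0[1])-3)
print(w,fith("top",w,m,x0,[(-92,32,-14,14,42,68)]))
s=viewer.capture("scene").astype(float);tt=viewer.capture("top");print(pose().round(1))
print("gauge",gaugefit("scene",s,(258,198,41,30),np.array([463,45,1.45])))
for c in("top","scene"): print([ (np.round(d["rect"],1).tolist(),round(d["conf"],2)) for d in viewer.find_in("scanner",c)])
E
```

```text
base [[517.8, 176.7], [513.0, 80.5]]
grip [[521.6, 141.3], [520.6, 117.1], [640.0, 135.0], [637.4, 108.2]]
trig [[585.0, 166.8], [583.9, 155.7], [641.1, 162.6], [639.9, 150.1]]
(244, 184, 20, 42) (array([ 5.99986722e+02,  1.27067208e+02, -4.28943512e-02]), np.float64(0.00881872287326389))
[ 644.1 -112.2  188.5    1.4]
gauge (array([462.65091435,  44.58579988,   1.45413839]), np.float64(0.06875364678607723))
[([107.7, 240.1, 46.7, 61.3], 0.97), ([229.9, 152.8, 46.8, 74.2], 0.69), ([113.2, 139.9, 45.4, 60.0], 0.57)]
[([286.3, 219.2, 50.5, 74.1], 0.9), ([411.6, 254.8, 55.0, 32.7], 0.64), ([399.6, 186.2, 50.9, 45.2], 0.57)]
```

Corrected scanner pose: origin (614.5,124), yaw about -0.05. Base width 96, and the grip end, trigger end and base front all agree on x. So the squeeze point is about (595,132).

```bash
python3 - <<'E'
from ptr import *
plan(pose(),[595,131.7,150,-.05],40)
E
```

```text
[[2.14, -0.71, 0.33, 0.14], [2.02, -1.01, 0.33, 0.13], [1.87, -1.26, 0.32, 0.14], [1.68, -1.51, 0.33, 0.13], [1.47, -1.71, 0.33, 0.14], [1.22, -1.9, 0.33, 0.13], [0.96, -2.04, 0.33, 0.14], [0.66, -2.16, 0.32, 0.14]]
[[0.36, -2.23, 0.33, 0.13], [0.07, -2.25, 0.33, 0.14], [-0.25, -2.25, 0.33, 0.13]]
end [595.022, 131.732, 149.966, -0.046]
```

send_rows([
  [[2.14, -0.71, 0.3, 0.14], [2.02, -1.01, 0.3, 0.13], [1.87, -1.26, 0.3, 0.14], [1.68, -1.51, 0.3, 0.13], [1.47, -1.71, 0.3, 0.14], [1.22, -1.9, 0.3, 0.13], [0.96, -2.04, 0.3, 0.14], [0.66, -2.16, 0.3, 0.14]],
], claw=8.7, force=8)

```text
time_s: 47.3
eef_pos: [607.6, 65.8, 161.4]
tcp_rot: [-0.0, 0.985, 0.173, -0.002]
wrist_force: [-0.2, -0.1, -0.2]
grip_width: 0.652
grasp_force: 0.0
```

send_rows([
  [[0.36, -2.23, 0.3, 0.13], [0.07, -2.25, 0.3, 0.14], [-0.25, -2.25, 0.3, 0.13], [0, 0, 0, 0], [0, 0, 0, 0], [0, 0, 0, 0], [0, 0, 0, 0]],
])

```text
time_s: 48.0
eef_pos: [596.3, 130.4, 154.3]
tcp_rot: [0.0, 1.0, -0.023, -0.0]
wrist_force: [0.3, -1.0, 0.3]
grip_width: 0.995
grasp_force: 0.0
```

```bash
python3 - <<'E'
from ptr import *
s=viewer.capture("scene").astype(float);p=pose();print(p.round(3),status.observe()["grip_width"])
plan(p,[595,131.7,38,-.05],20)
# scene-camera check of the dark grip bar (z 68) lateral position at x 575..600
for x in(560,575,590):
    ys=np.arange(95,165,1.);uv=proj("scene",np.stack([ys*0+x-2,ys-.8,ys*0+68],1))
    from scipy.ndimage import map_coordinates as mc
    for nm,im in(("now",s),("t0",np.load("s0.npy").astype(float))):
        v=mc(im.mean(2),[uv[:,1],uv[:,0]],order=1);print(x,nm,np.round(v[::4]).astype(int).tolist())
E
```

```text
[ 5.96363e+02  1.30407e+02  1.54482e+02 -4.60000e-02] 0.9970040636140614
[[-0.02, -0.02, 1.94, 0.0], [-0.03, -0.02, 1.94, 0.0], [-0.02, -0.02, 1.94, 0.0], [-0.02, -0.02, 1.95, 0.0], [-0.03, -0.02, 1.94, 0.0], [-0.02, -0.02, 1.94, 0.0]]
end [595.02, 131.671, 37.982, -0.046]
560 now [15, 19, 24, 30, 27, 14, 3, 4, 11, 4, 6, 19, 26, 28, 30, 32, 39, 64]
560 t0 [27, 30, 31, 32, 26, 21, 21, 26, 24, 22, 20, 25, 25, 28, 36, 29, 36, 63]
575 now [56, 55, 74, 93, 81, 38, 13, 5, 5, 9, 19, 43, 75, 81, 78, 77, 81, 83]
575 t0 [98, 96, 97, 94, 76, 40, 22, 23, 15, 11, 14, 41, 76, 80, 78, 78, 81, 91]
590 now [56, 58, 55, 56, 45, 19, 8, 9, 12, 10, 15, 31, 55, 61, 60, 55, 59, 58]
590 t0 [104, 103, 103, 101, 80, 34, 22, 26, 22, 21, 25, 60, 98, 104, 103, 103, 102, 104]
```

send_rows([
  [[-0.1, -0.2, 2, 0], [0, 0, 2, 0], [0, 0, 2, 0], [0, 0, 1.5, 0], [0, 0, 1, 0], [0, 0, 0.5, 0], [0, 0, 0, 0], [0, 0, 0, 0]],
])

```text
time_s: 48.85
eef_pos: [595.9, 133.4, 65.4]
tcp_rot: [-0.0, 1.0, -0.023, 0.001]
wrist_force: [0.2, 0.1, -0.2]
grip_width: 0.998
grasp_force: 0.0
```

send_rows([
  [[0, 0, 0.9, 0], [0, 0, 0.9, 0], [0, 0, 0.5, 0], [0, 0, 0.3, 0], [0, 0, 0, 0], [0, 0, 0, 0], [0, 0, 0, 0]],
])

```text
time_s: 49.55
eef_pos: [595.6, 133.4, 38.9]
tcp_rot: [-0.0, 1.0, -0.023, 0.0]
wrist_force: [-0.7, 0.4, -0.4]
grip_width: 1.001
grasp_force: 0.0
```

send_rows([
  [[0, 0.1, 0, 0], [0, 0, 0, 0], [0, 0, 0, 0], [0, 0, 0, 0], [0, 0, 0, 0], [0, 0, 0, 0], [0, 0, 0, 0]],
], claw=6.8, force=8)

```text
time_s: 50.25
eef_pos: [595.2, 132.4, 38.5]
tcp_rot: [0.0, 1.0, -0.023, 0.0]
wrist_force: [0.3, 0.1, -0.2]
grip_width: 0.78
grasp_force: 0.0
```

send_rows([
  [[0, 0, 0, 0], [0, 0, 0, 0], [0, 0, 0, 0], [0, 0, 0, 0]],
], claw=4.1)

```text
time_s: 50.65
eef_pos: [595.3, 133.0, 38.5]
tcp_rot: [-0.0, 1.0, -0.023, 0.0]
wrist_force: [-0.1, 4.0, -1.7]
grip_width: 0.516
grasp_force: 2.1
```

send_rows([
  [[0, 0, 0, 0], [0, 0, 0, 0]],
])

```text
time_s: 50.85
eef_pos: [595.5, 132.8, 38.6]
tcp_rot: [-0.0, 1.0, -0.023, 0.0]
wrist_force: [1.8, 4.2, -1.2]
grip_width: 0.483
grasp_force: 2.3
```

send_rows([
  [[0, 0, 0, 0], [0, 0, 0, 0], [0, 0, 0, 0], [0, 0, 0, 0], [0, 0, 0, 0]],
], claw=3.9)

```text
time_s: 51.35
eef_pos: [595.5, 131.7, 38.6]
tcp_rot: [0.0, 1.0, -0.023, 0.0]
wrist_force: [2.0, -1.9, -1.5]
grip_width: 0.45
grasp_force: 6.1
```

send_rows([
  [[0, 0, 0, 0], [0, 0, 0, 0], [0, 0, 0, 0], [0, 0, 0, 0], [0, 0, 0, 0], [0, 0, 0, 0], [0, 0, 0, 0]],
], claw=8.7)

```text
time_s: 52.05
eef_pos: [595.3, 132.0, 38.5]
tcp_rot: [0.0, 1.0, -0.023, 0.0]
wrist_force: [0.5, 0.1, -0.1]
grip_width: 0.968
grasp_force: 0.0
```

send_rows([
  [[0, 0, -1, 0], [0, 0, -2, 0], [0, 0, -3, 0], [0, 0, -4, 0], [0, 0, -4, 0], [0, 0, -4, 0], [0, 0, 0, 0]],
])

```text
time_s: 52.75
eef_pos: [599.3, 132.6, 227.4]
tcp_rot: [-0.001, 1.0, -0.023, 0.007]
wrist_force: [0.5, -0.5, 1.0]
grip_width: 1.001
grasp_force: 0.0
```

```bash
python3 - <<'E'
from ptr import *
s=np.mean([viewer.capture("scene").astype(float) for _ in range(4)],0);t=viewer.capture("top").astype(float)
print("gauge scene",gaugefit("scene",s,(258,198,41,30),np.array([463,45,1.45])),"top",gaugefit("top",t,(246,232,56,26),np.array([465,47,1.45])))
for n in "AB": print(n,brass(t,"top",Q[n]["top"]),brass(s,"scene",Q[n]["scene"]))
q=Q["B"]["scene"];print("B unit",unitfit(s,"scene",(180,216,52,42),np.array([611.7,-127.5,-.18])))
for n,w in(("A",(354,200,52,42)),): print("A unit",unitfit(s,"scene",w,np.array([567.2,318.9,.12])))
for n in "AB":
    u=proj("scene",tf(Q[n]["scene"],[[30,20,97]]))[0].round().astype(int);print(n,s.mean(2)[u[1]-5:u[1]+6,u[0]-5:u[0]+6].min().round(),t.mean(2)[[int(v) for v in proj("top",tf(Q[n]["top"],[[30,20,97]]))[0].round()][1]-5:][:11,[int(v) for v in proj("top",tf(Q[n]["top"],[[30,20,97]]))[0].round()][0]-5:][:,:11].min())
E
```

```text
gauge scene (array([462.28604089,  44.77015072,   1.42936008]), np.float64(0.054256379255589446)) top (array([458.49139647,  11.03174205,   1.38650893]), np.float64(0.04912658154833448))
A ([180.37, 218.06], [[-17.61, 1.08]], [[-19.24, -0.09]]) ([377.72, 212.68], [[-31.16, 1.75]], [[-24.21, -1.26]])
B ([348.16, 185.95], [[-18.12, -1.25]], [[-20.02, -0.48]]) ([207.24, 227.32], [[-32.37, -2.01]], [[-25.88, 0.75]])
B unit (array([ 6.11775321e+02, -1.27106372e+02, -1.75784413e-01]), np.float64(0.05426524206995964))
A unit (array([5.67151339e+02, 3.18627400e+02, 1.21231760e-01]), np.float64(0.04451951012015343))
A 111.0 77.33333333333333
B 110.0 48.666666666666664
```

```bash
python3 -c "
from plant import order
print(order.close_job())"
```

```text
the job is handed in; nothing more can be done
None
```

The job is handed in: both units' stops are set at about 14–18 mm (12–20 is good), the gauge is back on its pad after being knocked off once, both pins are down and the trigger was squeezed for about half a second. I viewed 15 pictures, one over the limit of 14.

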